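# Clear the jeweller's bench: offcuts to scrap, brass balls to the tray

## Robot

A 6-joint arm with a two-finger parallel gripper is mounted at the origin on the work surface. World frame = base frame: x ahead of the robot, y to its left, z up, the work surface at z = 0. Lengths are in m, angles in rad, forces in N, time in s.
With the tool pointing down it reaches from about 0.3 to 0.875 m from the base axis. Payload 6.4 kg.
Tool frame: the origin (TCP) lies midway between the tips of the shut fingers; the grasp point (between the pads) lies 19 mm behind it (ctrl.pinch_z is the distance from the TCP to the grasp point, in m); z points along the fingers, y is the line along which they close (so a half turn about z gives the same grasp; the last joint's range is limited). The gripper opens to 85 mm and grips with 20 to 120 N. Pads are 22 mm wide; open, the fingers measure 114 mm over their backs; the gripper's body (76 mm by 85 mm) begins 54 mm behind the grasp point. The pads swing forward as they close: fully open they stand 13 mm farther back than shut.
Start: joints at [-1.508, 0.181, 1.607, -0, 1.354, -0.206], TCP at [0.153, -0.554, 0.231] pointing down, gripper open.
Joint ranges: [-2.99, 2.99], [-0.89, 2.07], [0.3, 2.58], [-1.14, 4.28], [0, 2.63], [-3.12, 3.12]. Speed limits (rad/s): [2.57, 2.57, 3.01, 3.14, 3.14, 3.14].

## Interface

Orientations are given as a unit quaternion [w, x, y, z].
In Python, from bench import ctrl gives the robot as it stands.
- The arm moves only by the tool apply_moves, never from a script. Its argument "moves" is a list of rows, each an object with "jaw": the opening, from 0 (shut) to 1 (fully open); "offset": the shift along the tool's x, y, z in mm, a list of three; "rot": the turn, a rotation vector about the tool's x, y, z in degrees, a list of three. In form: [{"jaw": jaw, "offset": [dx, dy, dz], "rot": [ax, ay, az]}, ...]. A call has exactly 5 rows; each row shifts and turns the commanded pose from where the row before left it, along the tool's axes as they then stand; what a row does not reach is not made up. A row lasts 1/8 s, in which the tool goes at most 62.5 mm and 10.7 degrees, less where a joint would pass 70% of its speed; a pose out of reach is approached as far as the arm can. A call is refused whole if a number of a shift passes 62.5 or a number of a turn 10.7, either way. A call with a gripper value outside its range is refused whole. The fingers move at their own pace and stop on an object; the grip force is fixed at half the most. Time passes only in rows, so rows that do not move let the fingers close, or fill a call up. It gives the time, the measured TCP pose, the force, the opening and the grip force at its end, in the units of the state.
- ctrl.get_obs(): the state, without advancing time (a new reading comes with each control period).
- ctrl.camera(name): name is "scene" or "top"; returns (picture, depth): 400x640x3 uint8, red, green, blue; 400x640 float32, m along the optical axis (not along the pixel's ray), 0 where there is no reading.
- ctrl.camera_params(name): a dict with "K" (3x3 intrinsics, pixels), "cam_to_world" (4x4, takes a point from camera to world coordinates). Camera axes: x right, y down, z forward; pixel columns grow to the right and rows downward; lengths in m; the calibration is good to about 2 mm. A picture is of the moment at which its call begins. camera_params takes no time and is no camera call.
- ctrl.hand_in(): hands the job in; it is judged then, once.
Trained networks look in the newest picture that a camera, given by its name, has taken for a name from the list of things; names that differ only in an ending like _2 or _b are one class to them, and where a whole thing is asked for, a point or a joint stands for the part that bears it (a point fixed in the world has none). Each returns a list of dicts, best first, with "score" (0 to 1); they miss things now and then, are a little off and sometimes report something else, mostly with a low value. They report only what shows in the picture. A call takes as long as a camera call.
- ctrl.outline_of(camera, target): "region" (400x640 bool, what is visible of it) and "position" ([column, row] in pixels, amid what is visible of it).
The state is a dict: "time_s": time; "q": joint angles; "dq": joint speeds; "joint_efforts": joint torques, N m; "eef_pos": TCP position; "eef_rot": TCP orientation; "wrist_force": force on the tool from outside, world axes, zero at the start; "torque": the same for the moment, N m; "opening": opening from 0.0 (shut) to 1.0 (fully open); "grasp_force": force on a finger pad.
Only numpy, scipy, OpenCV 4.12 (cv2) and the standard library are available. Lean on these libraries where they do the work, as an engineer would, in place of code of your own. Each camera call takes 0.05 s, during which the arm holds its last target. There are 200 camera calls.

## Task

Clear the bench after the batch. First gather the copper offcuts that lie loose on the bench onto the aluminium sorting plate, where others may already lie, then carry the plate over and tip it so that all the offcuts slide off its open lip into the black scrap tub, and put the plate back flat on its green mat; only then pour all the brass balls out of the mesh basket through its notched spout (tip it forward over the spout, not over a side or the back) into the white tray, and stand the empty basket back on its cork mat. Leave the doming block, the anvil and the doming punch where they are.

Things in the scene. Friction and masses are not known exactly. Their poses are not given: they have to be found in the camera images.
- plate: loose aluminium sorting plate, 0.35 kg, 190 (x) by 120 (y) mm, 3 mm thick floor; rims 20 mm high at the back (-x) and both sides (3 mm thick), open along the front edge (+x), the lip; upright bail handle at x = -50 mm. Origin at the centre of the underside, z up; starts lying on its green mat with its lip roughly away from the robot.
- plate_grip (a point): centre of the plate's blue handle block, at (-50, 0, 90) mm in the plate's frame: 22 mm thick along the plate's x (grip it across this), 60 mm long along y, 24 mm high; a thin crossbar and two uprights at y = +-58 mm carry it. Axes as the plate's
- plate_lip (a point): middle of the plate's open front edge, at (95, 0, 3) mm in the plate's frame. Axes as the plate's. Offcuts slide on the plate and off this edge once it is tipped forward by more than 26 to 31 degrees (friction 0.48 to 0.6)
- basket: loose wire mesh basket, 0.28 kg empty; origin on the underside below its bail, z up. Flat floor 5 mm above the underside from x = -55 to 20 mm, 92 mm wide, then a 15 degree ramp rising forward to the spout at x = 82 mm while the side walls close in; rim 55 mm high but for the notched spout at the front (+x). Starts on its cork mat, spout roughly away from the robot
- basket_grip (a point): centre of the basket's red handle block on the upright bail, at (0, 0, 120) mm in the basket's frame: 22 mm thick along the basket's x (grip it across this), 60 mm long along y, 24 mm high; uprights at y = +-51 mm. Axes as the basket's
- basket_spout (a point): middle of the spout's floor edge, at (82, 0, 21) mm in the basket's frame; the notch is 52 mm wide. Axes as the basket's. The balls roll out over it once the basket is tipped forward by about 32 degrees or more
- tub: fixed black open scrap tub, 170 by 170 mm outside, 60 mm high, walls and floor 4 to 5 mm; origin at the centre of its underside
- tray: fixed white open plastic tray, 170 by 170 mm outside the walls (190 mm over its rim flange), 45 mm high, walls and floor 4 to 5 mm; origin at the centre of its underside
- plate_mat: fixed green mat, 220 (x) by 150 (y) by 4 mm, home of the plate; origin at the centre of its underside
- basket_mat: fixed cork mat, 180 (x) by 150 (y) by 4 mm, home of the basket; origin at the centre of its underside
- doming_block: bystander: 60 mm steel doming cube, 1.6 kg, origin under its centre
- anvil: bystander: small steel horn anvil on a blue round foot 90 mm wide, 77 mm high, horn to its +x reaching 75 mm; origin under the foot's centre
- punch: bystander: upright steel doming punch, 28 mm wide, 80 mm high; origin under its centre
- offcut1: copper offcut, a solid block 24 (x) by 14 (y) by 12 (z) mm, 36 g, origin at the centre of its underside; starts loose on the bench; may be absent
- ball1_center (a point): centre of a solid brass ball, 18 mm diameter, 26 g, starts in the basket; may be absent
- offcut2: copper offcut, a solid block 24 (x) by 14 (y) by 12 (z) mm, 36 g, origin at the centre of its underside; starts loose on the bench; may be absent
- ball2_center (a point): centre of a solid brass ball, 18 mm diameter, 26 g, starts in the basket; may be absent
- offcut3: copper offcut, a solid block 24 (x) by 14 (y) by 12 (z) mm, 36 g, origin at the centre of its underside; starts loose on the bench; may be absent
- ball3_center (a point): centre of a solid brass ball, 18 mm diameter, 26 g, starts in the basket; may be absent
- offcut4: copper offcut, a solid block 24 (x) by 14 (y) by 12 (z) mm, 36 g, origin at the centre of its underside; starts loose on the bench; may be absent
- ball4_center (a point): centre of a solid brass ball, 18 mm diameter, 26 g, starts in the basket; may be absent
- offcut5: copper offcut, a solid block 24 (x) by 14 (y) by 12 (z) mm, 36 g, origin at the centre of its underside; starts on the plate; may be absent
- ball5_center (a point): centre of a solid brass ball, 18 mm diameter, 26 g, starts in the basket; may be absent
- offcut6: copper offcut, a solid block 24 (x) by 14 (y) by 12 (z) mm, 36 g, origin at the centre of its underside; starts on the plate; may be absent

How it is judged:
By the outcome, as a careful person would: the job done as asked, in the order asked, and still so for the second after the job is handed in, with the robot touching nothing.
Of offcut1, offcut2, offcut3, offcut4 only 2 to 4 are there at a start; the rules pass over those that are not, and their reading is None.
Of offcut5, offcut6 only 1 to 2 are there at a start; the rules pass over those that are not, and their reading is None.
Of ball1, ball2, ball3, ball4, ball5 only 3 to 5 are there at a start; the rules pass over those that are not, and their reading is None.
At some moment in a run one of offcut1, offcut2, offcut3, offcut4 may be knocked a few centimetres aside while the robot is not near it.
It also fails if it takes over 208 s, if anything falls off the work surface, if the arm or the gripper's body presses on something with over 40 N, if the wrist force passes 120 N, or if a joint passes its speed limit or range.

## Working session

There is one attempt and no reset: what is moved stays moved. The work goes in short steps, Python scripts to look and compute and a tool call to move; the robot and the scene stay as the last step left them, time stands still between calls to the robot, and variables do not carry over. Pictures are saved under pics/ and viewed, at most 14 in all, crops included, and the job is handed in when it is done.

Besides the shell and the picture viewer there is one more tool, called after "Call:" as name([rows], argument=value, ...), one row to a line, values as JSON. apply_moves: Moves the arm, as the interface text tells. Its arguments: {"type":"object","properties":{"moves":{"type":"array"}},"required":["moves"]}

```bash
mkdir -p pics; ls; cat > h.py <<'E'
import numpy as np, cv2, sys
from bench import ctrl
from scipy.spatial.transform import Rotation as R
def obs(): return ctrl.get_obs()
def cam(n,save=None):
    im,d=ctrl.camera(n)
    if save: cv2.imwrite('pics/'+save,cv2.cvtColor(im,cv2.COLOR_RGB2BGR))
    return im,d
def pts(n,d,mask):
    P=ctrl.camera_params(n);K=P['K'];T=np.array(P['cam_to_world'])
    v,u=np.nonzero(mask&(d>0));z=d[v,u]
    c=np.stack([(u-K[0][2])/K[0][0]*z,(v-K[1][2])/K[1][1]*z,z,np.ones_like(z)])
    return (T@c)[:3].T
def find(n,d,name,smin=0.3):
    out=[]
    for r in ctrl.outline_of(n,name):
        if r['score']<smin: continue
        p=pts(n,d,r['region'])
        if len(p): out.append((r['score'],r['position'],p,r['region']))
    return out
def rect(p):
    (c,s,a)=cv2.minAreaRect((p[:,:2]*1000).astype(np.float32)); 
    if s[0]<s[1]: s=(s[1],s[0]);a+=90
    return np.round(c,1),np.round(s,1),round((a+90)%180-90,1)
E
cat > s1.py <<'E'
from h import *
np.set_printoptions(precision=3,suppress=True)
for n in ['top','scene']:
    im,d=cam(n,n+'1.png'); P=ctrl.camera_params(n); print(n,np.array(P['cam_to_world'])[:3,3])
    for t in ['plate','plate_grip','basket','basket_grip','tub','tray','plate_mat','basket_mat','doming_block','anvil','punch','offcut1','ball1_center']:
        if n=='scene' and t not in('offcut1',): continue
        for s,pos,p,m in find(n,d,t):
            zt=np.percentile(p[:,2],90); print(t,round(s,2),np.round(pos),'med',np.median(p,0),'z90',round(zt,3),'rect',*rect(p))
print(ctrl.get_obs())
E
python3 s1.py
```

```text
pics
top [0.453 0.021 1.003]
plate 0.72 [275. 181.] med [0.656 0.13  0.006] z90 0.092 rect [659.5 131. ] [194.6 124.9] 13.0
plate_grip 0.73 [280. 178.] med [0.656 0.131 0.006] z90 0.091 rect [660.1 134.8] [195.1 132.7] 13.3
basket 0.85 [375. 178.] med [ 0.63  -0.115  0.059] z90 0.135 rect [ 643.7 -120. ] [143.9 123.3] -7.8
basket_grip 0.84 [377. 181.] med [ 0.628 -0.118  0.047] z90 0.134 rect [ 647.3 -118.6] [151.  118.2] -9.7
basket_grip 0.61 [191. 264.] med [0.439 0.358 0.005] z90 0.045 rect [442.  356.1] [212.3 203.4] -76.8
tub 0.82 [461. 253.] med [ 0.458 -0.35   0.004] z90 0.053 rect [ 459.3 -353.2] [201.6 185.5] -81.3
tray 0.64 [194. 262.] med [0.438 0.357 0.005] z90 0.045 rect [443.9 346.5] [202.6 193. ] 12.8
plate_mat 0.95 [305. 194.] med [0.603 0.073 0.003] z90 0.005 rect [653.6 121.2] [224.1 152.7] 4.4
basket_mat 0.74 [366. 194.] med [ 0.615 -0.103  0.003] z90 0.009 rect [ 628.8 -110.5] [183.9 155.1] -4.8
basket_mat 0.54 [286. 175.] med [0.661 0.11  0.018] z90 0.02 rect [661.4 108.6] [22.8 12.2] 13.0
doming_block 0.65 [324. 126.] med [0.78  0.008 0.058] z90 0.061 rect [795.
[... 884 characters left out ...]
.008] z90 0.013 rect [426.6 123.9] [37.5 24.3] 20.9
offcut1 0.47 [310. 178.] med [ 0.449 -0.113  0.011] z90 0.013 rect [ 445.5 -114.1] [21.1 13.9] 29.3
offcut1 0.44 [354. 200.] med [0.464 0.043 0.01 ] z90 0.014 rect [458.   37.4] [34.3 20.8] 46.5
{'time_s': 0.8, 'q': array([-1.508,  0.181,  1.607,  0.   ,  1.354, -0.206]), 'dq': array([-0.   ,  0.002,  0.   , -0.   ,  0.001,  0.001]), 'joint_efforts': array([ -0.   , -44.48 , -35.167,  -0.   ,   0.001,  -0.   ]), 'eef_pos': array([ 0.153, -0.554,  0.231]), 'eef_rot': array([0.   , 0.991, 0.134, 0.   ]), 'wrist_force': array([-0.567, -0.016, -0.353]), 'torque': array([-0.081,  0.038,  0.035]), 'grasp_force': 0.0, 'opening': 1.000182812221038}
```

View pics/top1.png

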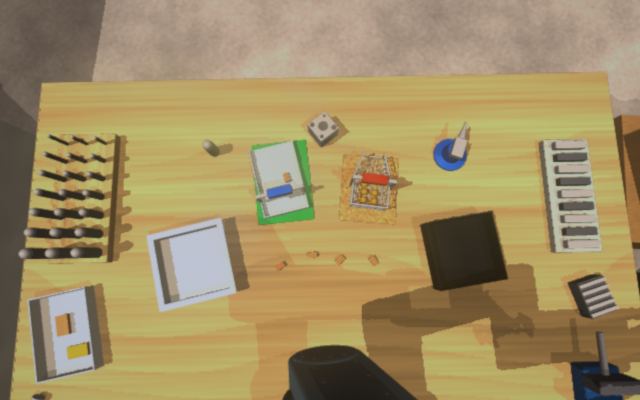

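View pics/scene1.png

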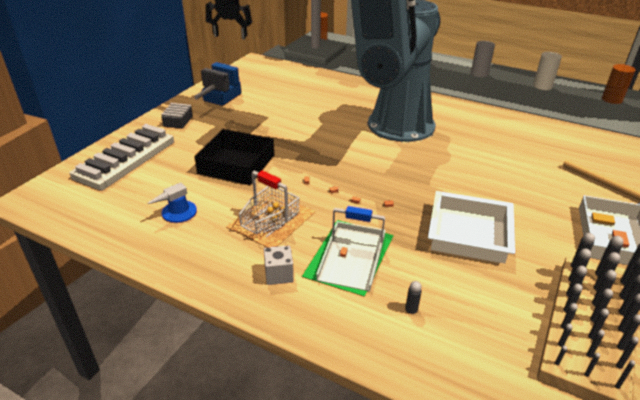

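```bash
cat > s2.py <<'E'
from h import *
np.set_printoptions(precision=3,suppress=True)
def cols(im):
    h=cv2.cvtColor(im,cv2.COLOR_RGB2HSV).astype(int);return h[...,0],h[...,1],h[...,2]
def offc(im,d,zlo=.007,zhi=.030):
    H,S,V=cols(im); m=((H<13)|(H>172))&(S>90)
    P=ctrl.camera_params('top')
    n,l,st,c=cv2.connectedComponentsWithStats(m.astype(np.uint8))
    for i in range(1,n):
        if st[i,4]<15: continue
        p=pts('top',d,l==i); 
        if len(p)<12: continue
        zm=np.median(p[:,2])
        if not(zlo<zm<zhi) : continue
        if not(.3<p[:,0].mean()<.85 and abs(p[:,1].mean())<.5): continue
        print('copper',np.round(c[i]),st[i,4],'z',round(zm,3),np.median(p,0),'rect',*rect(p[p[:,2]>zm-.005]))
if __name__=='__main__':
    im,d=cam('top'); offc(im,d)
    H,S,V=cols(im)
    for nm,m in [('blue',(H>100)&(H<130)&(S>120)),('red',((H<6)|(H>174))&(S>150))]:
        m=m.astype(bool);p=pts('top',d,m)
        p=p[(p[:,2]>.075)&(p[:,2]<.16)&(p[:,0]>.5)&(abs(p[:,1])<.25)];zt=np.percentile(p[:,2],90);q=p[p[:,2]>zt-.006]; print(nm,len(q),zt,rect(q))
    for t,zr in [('tub',.06),('tray',.045)]:
        s,pos,p,m=find('top',d,t)[0]; q=p[p[:,2]>zr-.008]; print(t,rect(q),len(q),q[:,2].max())
E
python3 s2.py
```

```text
blue 168 0.10645031870829384 (array([609.5, 120.1]), array([54.9, 18.7]), -78.0)
red 5 0.136143303580602 (array([ 629.7, -134.5]), array([9.3, 2.2]), -14.6)
tub (array([ 460.1, -338.3]), array([171.2, 169.3]), -81.4) 486 0.06257676049982064
tray (array([441.2, 346. ]), array([193.7, 192.1]), -77.3) 1852 0.04933366252112581
```

```bash
python3 - <<'E'
from h import *
im=cv2.imread('pics/top1.png');H=cv2.cvtColor(im,cv2.COLOR_BGR2HSV)
for u,v in [(281,266),(313,255),(340,260),(374,260),(287,177),(376,179),(370,178),(300,266),(327,258)]: print(u,v,H[v-1:v+2,u].tolist())
E
```

```text
281 266 [[13, 166, 194], [13, 165, 193], [13, 163, 183]]
313 255 [[15, 162, 194], [15, 160, 194], [15, 160, 193]]
340 260 [[15, 164, 194], [15, 162, 195], [16, 160, 191]]
374 260 [[16, 160, 190], [15, 162, 192], [15, 163, 193]]
287 177 [[15, 138, 189], [15, 139, 189], [15, 142, 191]]
376 179 [[6, 203, 195], [6, 202, 194], [6, 202, 194]]
370 178 [[6, 201, 194], [6, 199, 195], [6, 200, 195]]
300 266 [[18, 136, 186], [17, 139, 187], [19, 135, 191]]
327 258 [[21, 129, 193], [21, 127, 193], [22, 124, 192]]
```

Call:
apply_moves([
  {"jaw": 1,"offset": [0,0,-30],"rot": [0,0,-10]},
  {"jaw": 1,"offset": [0,0,-30],"rot": [0,0,-10]},
  {"jaw": 1,"offset": [0,0,-30],"rot": [0,0,-10]},
  {"jaw": 1,"offset": [0,0,0],"rot": [0,0,-10]},
  {"jaw": 1,"offset": [0,0,0],"rot": [0,0,-10]},
])

```text
time_s: 1.58
eef_pos: [0.1528, -0.5545, 0.322]
eef_rot: [0.001, 0.84, 0.543, -0.0]
wrist_force: [-0.7, 0.1, 1.3]
opening: 1.004
grasp_force: 0.0
```

```bash
cat > off.py <<'E'
from h import *
np.set_printoptions(precision=3,suppress=True)
def zmap(d):
    P=ctrl.camera_params('top');K=P['K'];T=np.array(P['cam_to_world']);v,u=np.indices(d.shape)
    c=np.stack([(u-K[0][2])/K[0][0]*d,(v-K[1][2])/K[1][1]*d,d],-1);return c@T[:3,:3].T+T[:3,3]
def offc(im,d,zlo=.007,zhi=.03,box=(.3,.8,-.25,.25)):
    W=zmap(d);H=cv2.cvtColor(im,cv2.COLOR_RGB2HSV).astype(int)
    m=(d>0)&(W[...,2]>zlo)&(W[...,2]<zhi)&(H[...,0]<19)&(H[...,1]>100)&(W[...,0]>box[0])&(W[...,0]<box[1])&(W[...,1]>box[2])&(W[...,1]<box[3])
    n,l,st,c=cv2.connectedComponentsWithStats(m.astype(np.uint8))
    for i in range(1,n):
        if 15<=st[i,4]<150: print('cu',np.round(c[i]),st[i,4],'z',np.median(W[l==i][:,2]).round(3),'rect',*rect(W[l==i]))
if __name__=='__main__':
    im,d=cam('top',sys.argv[1] if len(sys.argv)>1 else None); offc(im,d)
    if len(sys.argv)<=1 or sys.argv[-1]=='b':
        W=zmap(d);H=cv2.cvtColor(im,cv2.COLOR_RGB2HSV).astype(int)
        m=(H[...,0]<9)&(H[...,1]>150)&(W[...,2]>.12)&(W[...,2]<.16)&(abs(W[...,1])<.25);print('red',m.sum(),rect(W[m]),W[m][:,2].max())
    print(ctrl.get_obs()['time_s'])
E
python3 off.py
```

```text
cu [286. 177.] 41 z 0.017 rect [661.5 109.3] [22.  12.2] 12.6
cu [367. 188.] 16 z 0.022 rect [ 626.8 -102.1] [26.3  8.7] 15.1
cu [312. 254.] 47 z 0.011 rect [456.4  44.7] [20.8 12.8] 88.9
cu [340. 259.] 52 z 0.01 rect [443.2 -26.6] [23.9 13.5] -42.2
cu [373. 260.] 51 z 0.011 rect [ 439.1 -114.1] [24.3 13.9] 32.8
cu [280. 266.] 52 z 0.011 rect [429.8 127.9] [23.5 13.6] -57.4
red 220 (array([ 629.8, -108.4]), array([58.4, 20. ]), 81.9) 0.13854790026158947
1.625
```

```bash
cat > plan.py <<'E'
# usage: plan(list of (x,y,z,yaw,tilt,jaw,n)) mm/deg; n rows per leg, hold legs repeat the same pose
from h import *
import json
def ori(yaw,tilt): return R.from_euler('z',yaw,degrees=True)*R.from_euler('x',180+tilt,degrees=True)
def plan(wps,start=None):
    o=ctrl.get_obs(); p=np.array(o['eef_pos'])*1000; w,x,y,z=o['eef_rot']; r=R.from_quat([x,y,z,w])
    if start: p,r=np.array(start[:3],float),ori(*start[3:])
    rows=[]
    for X,Y,Z,yaw,tilt,jaw,n in wps:
        p0,r0=p.copy(),r; p1=np.array([X,Y,Z],float); r1=ori(yaw,tilt); dv=(r0.inv()*r1).as_rotvec()
        L=np.linalg.norm(p1-p0); A=np.degrees(np.linalg.norm(dv))
        k=np.ones(n)
        if n>=4: k[0]=k[-1]=.5
        if n>=6: k[0]=k[-1]=.35; k[1]=k[-2]=.75
        f=np.cumsum(k)/k.sum()
        for s in f:
            pt=p0+(p1-p0)*s; rt=r0*R.from_rotvec(dv*s)
            off=np.round(r.inv().apply(pt-p)); rv=np.round(np.degrees((r.inv()*rt).as_rotvec()))
            if np.linalg.norm(off)>62 or np.linalg.norm(rv)>10.7: print('!!! too fast',off,rv)
            p=p+r.apply(off); r=r*R.from_rotvec(np.radians(rv)); rows.append([jaw,off.astype(int).tolist(),rv.astype(int).tolist()])
    while len(rows)%5: rows.append([rows[-1][0],[0,0,0],[0,0,0]])
    for i in range(0,len(rows),5): print(json.dumps(rows[i:i+5]).replace(' ',''))
    print('end',p.round(1))
PO=np.array([658.4,130.5]);PY=12.
def pl(x,y,o=None,yaw=None):
    a=np.radians(PY if yaw is None else yaw); return (PO if o is None else o)+[x*np.cos(a)-y*np.sin(a),x*np.sin(a)+y*np.cos(a)]
E
python3 -c "
from plan import *
plan([(439,-114,200,33,0,1,11),(439,-114,40,33,0,.6,5),(439,-114,3,33,0,.5,4)])
for q in [(60,-36),(60,0),(60,36),(15,25)]: print(pl(*q).round())
"
```

```text
[[1,[20,3,5],[0,0,1]],[1,[42,6,10],[0,0,3]],[1,[57,5,13],[0,0,4]],[1,[57,1,13],[0,0,3]],[1,[57,-1,13],[0,0,4]]]
[[1,[57,-6,13],[0,0,3]],[1,[56,-9,13],[0,0,4]],[1,[56,-13,14],[0,0,4]],[1,[55,-16,13],[0,0,3]],[1,[40,-15,10],[0,0,3]]]
[[1,[18,-8,4],[0,0,1]],[0.6,[0,0,20],[0,0,0]],[0.6,[0,0,40],[0,0,0]],[0.6,[0,0,40],[0,0,0]],[0.6,[0,0,40],[0,0,0]]]
[[0.6,[0,0,20],[0,0,0]],[0.5,[0,0,6],[0,0,0]],[0.5,[0,0,13],[0,0,0]],[0.5,[0,0,12],[0,0,0]],[0.5,[0,0,6],[0,0,0]]]
end [ 438.4 -114.     3.4]
[725. 108.]
[717. 143.]
[710. 178.]
[668. 158.]
```

Call:
apply_moves([
  {"jaw": 1,"offset": [20,3,5],"rot": [0,0,1]},
  {"jaw": 1,"offset": [42,6,10],"rot": [0,0,3]},
  {"jaw": 1,"offset": [57,5,13],"rot": [0,0,4]},
  {"jaw": 1,"offset": [57,1,13],"rot": [0,0,3]},
  {"jaw": 1,"offset": [57,-1,13],"rot": [0,0,4]},
])

```text
time_s: 2.25
eef_pos: [0.2836, -0.3585, 0.267]
eef_rot: [0.0, 0.906, 0.423, 0.0]
wrist_force: [1.1, -0.2, -0.5]
opening: 1.004
grasp_force: 0.0
```

Call:
apply_moves([
  {"jaw": 1,"offset": [57,-6,13],"rot": [0,0,3]},
  {"jaw": 1,"offset": [56,-9,13],"rot": [0,0,4]},
  {"jaw": 1,"offset": [56,-13,14],"rot": [0,0,4]},
  {"jaw": 1,"offset": [55,-16,13],"rot": [0,0,3]},
  {"jaw": 1,"offset": [40,-15,10],"rot": [0,0,3]},
])

```text
time_s: 2.88
eef_pos: [0.4341, -0.1319, 0.204]
eef_rot: [0.0, 0.958, 0.286, 0.0]
wrist_force: [0.0, 0.2, 0.7]
opening: 0.995
grasp_force: 0.0
```

Call:
apply_moves([
  {"jaw": 1,"offset": [18,-8,4],"rot": [0,0,1]},
  {"jaw": 0.6,"offset": [0,0,20],"rot": [0,0,0]},
  {"jaw": 0.6,"offset": [0,0,40],"rot": [0,0,0]},
  {"jaw": 0.6,"offset": [0,0,40],"rot": [0,0,0]},
  {"jaw": 0.6,"offset": [0,0,40],"rot": [0,0,0]},
])

```text
time_s: 3.5
eef_pos: [0.4441, -0.1175, 0.0594]
eef_rot: [0.0, 0.961, 0.278, 0.0]
wrist_force: [0.1, -0.3, -0.4]
opening: 0.597
grasp_force: 0.0
```

Call:
apply_moves([
  {"jaw": 0.6,"offset": [0,0,20],"rot": [0,0,0]},
  {"jaw": 0.5,"offset": [0,0,6],"rot": [0,0,0]},
  {"jaw": 0.5,"offset": [0,0,13],"rot": [0,0,0]},
  {"jaw": 0.5,"offset": [0,0,12],"rot": [0,0,0]},
  {"jaw": 0.5,"offset": [0,0,6],"rot": [0,0,0]},
])

```text
time_s: 4.12
eef_pos: [0.4438, -0.1174, 0.0028]
eef_rot: [-0.0, 0.96, 0.279, -0.0]
wrist_force: [0.8, 0.0, 0.1]
opening: 0.499
grasp_force: 0.0
```

Call:
apply_moves([
  {"jaw": 0.5,"offset": [-2,-5,0],"rot": [0,0,0]},
  {"jaw": 0,"offset": [0,0,0],"rot": [0,0,0]},
  {"jaw": 0,"offset": [0,0,0],"rot": [0,0,0]},
  {"jaw": 0,"offset": [0,0,0],"rot": [0,0,0]},
  {"jaw": 0,"offset": [0,0,0],"rot": [0,0,0]},
])

```text
time_s: 4.75
eef_pos: [0.44, -0.1145, 0.0039]
eef_rot: [0.0, 0.96, 0.279, 0.0]
wrist_force: [-2.0, 1.1, 6.0]
opening: 0.141
grasp_force: 60.4
```

```bash
cat > place.py <<'E'
# place.py px py nx ny nyaw : carry to plate slot, release, go above next block and down to pick height
from plan import *
a=[float(v) for v in sys.argv[1:]]
o=ctrl.get_obs();e=o['eef_pos']*1000;w,x,y,z=o['eef_rot'];yaw=np.degrees(2*np.arctan2(y,x)); 
yaw=(yaw+360)%360; yaw=yaw-360 if yaw>200 else yaw
print('now',e.round(1),round(yaw,1),o['opening'],o['grasp_force'])
X,Y=pl(a[0],a[1])
n=int(max(7,abs(102-yaw)/9+2,np.hypot(X-e[0],Y-e[1])/52+2))
W=[(e[0],e[1],110,yaw,0,0,3),(X,Y,150,102,0,0,n),(X,Y,13,102,0,0,6)]
plan(W)
E
python3 place.py 60 -36
```

```text
now [ 440.  -114.5    3.9] 32.4 0.14074427071078693 60.38600564002991
[[0,[0,0,-35],[0,0,0]],[0,[0,0,-36],[0,0,0]],[0,[0,0,-35],[0,0,0]],[0,[17,-2,-2],[0,0,-3]],[0,[38,-1,-4],[0,0,-8]]]
[[0,[50,4,-6],[0,0,-9]],[0,[49,13,-5],[0,0,-10]],[0,[45,21,-6],[0,0,-10]],[0,[42,28,-5],[0,0,-9]],[0,[36,34,-6],[0,0,-10]]]
[[0,[22,31,-4],[0,0,-7]],[0,[9,15,-2],[0,0,-4]],[0,[0,0,11],[0,0,0]],[0,[0,0,25],[0,0,0]],[0,[0,0,33],[0,0,0]]]
[[0,[0,0,32],[0,0,0]],[0,[0,0,25],[0,0,0]],[0,[0,0,11],[0,0,0]],[0,[0,0,0],[0,0,0]],[0,[0,0,0],[0,0,0]]]
end [724.7 107.6  13. ]
```

Call:
apply_moves([
  {"jaw": 0,"offset": [0,0,-35],"rot": [0,0,0]},
  {"jaw": 0,"offset": [0,0,-36],"rot": [0,0,0]},
  {"jaw": 0,"offset": [0,0,-35],"rot": [0,0,0]},
  {"jaw": 0,"offset": [17,-2,-12],"rot": [0,0,-3]},
  {"jaw": 0,"offset": [38,-1,-4],"rot": [0,0,-8]},
])

```text
time_s: 5.38
eef_pos: [0.4842, -0.0806, 0.1259]
eef_rot: [0.001, 0.929, 0.371, 0.001]
wrist_force: [0.2, 0.2, 0.1]
opening: 0.141
grasp_force: 59.7
```

Call:
apply_moves([
  {"jaw": 0,"offset": [50,4,-6],"rot": [0,0,-9]},
  {"jaw": 0,"offset": [49,13,-5],"rot": [0,0,-10]},
  {"jaw": 0,"offset": [45,21,-6],"rot": [0,0,-10]},
  {"jaw": 0,"offset": [42,28,-5],"rot": [0,0,-9]},
  {"jaw": 0,"offset": [36,34,-6],"rot": [0,0,-10]},
])

```text
time_s: 6.0
eef_pos: [0.6813, 0.0764, 0.1514]
eef_rot: [-0.001, 0.696, 0.718, -0.001]
wrist_force: [1.5, -0.4, 0.2]
opening: 0.137
grasp_force: 59.7
```

Call:
apply_moves([
  {"jaw": 0,"offset": [22,31,-4],"rot": [0,0,-7]},
  {"jaw": 0,"offset": [9,15,-2],"rot": [0,0,-4]},
  {"jaw": 0,"offset": [0,0,11],"rot": [0,0,0]},
  {"jaw": 0,"offset": [0,0,25],"rot": [0,0,0]},
  {"jaw": 0,"offset": [0,0,33],"rot": [0,0,0]},
])

```text
time_s: 6.62
eef_pos: [0.7236, 0.1077, 0.0884]
eef_rot: [-0.0, 0.627, 0.779, -0.0]
wrist_force: [0.4, 0.1, -0.2]
opening: 0.138
grasp_force: 59.7
```

Call:
apply_moves([
  {"jaw": 0,"offset": [0,0,32],"rot": [0,0,0]},
  {"jaw": 0,"offset": [0,0,24],"rot": [0,0,0]},
  {"jaw": 0,"offset": [0,0,13],"rot": [0,0,0]},
  {"jaw": 0,"offset": [0,0,6],"rot": [0,0,0]},
  {"jaw": 0,"offset": [0,0,0],"rot": [0,0,0]},
])

```text
time_s: 7.25
eef_pos: [0.7247, 0.1077, 0.0157]
eef_rot: [0.0, 0.627, 0.779, 0.0]
wrist_force: [0.5, 0.2, -0.4]
opening: 0.138
grasp_force: 59.7
```

Call:
apply_moves([
  {"jaw": 0.4,"offset": [0,0,0],"rot": [0,0,0]},
  {"jaw": 0.4,"offset": [0,0,0],"rot": [0,0,0]},
  {"jaw": 0.4,"offset": [0,0,-15],"rot": [0,0,0]},
  {"jaw": 0.4,"offset": [0,0,-40],"rot": [0,0,0]},
  {"jaw": 0.4,"offset": [0,0,-50],"rot": [0,0,0]},
])

```text
time_s: 7.88
eef_pos: [0.7237, 0.1078, 0.1214]
eef_rot: [-0.001, 0.627, 0.779, -0.0]
wrist_force: [0.5, -0.1, 0.7]
opening: 0.401
grasp_force: 0.0
```

```bash
cat > nxt.py <<'E'
from plan import *
from off import offc
im,d=cam('top',sys.argv[4] if len(sys.argv)>4 else None); offc(im,d)
o=ctrl.get_obs();e=o['eef_pos']*1000;print(o['time_s'],e.round(1),o['opening'])
X,Y,yaw=[float(v) for v in sys.argv[1:4]]
n=int(max(7,np.hypot(X-e[0],Y-e[1])/50+3))
plan([(X,Y,130,yaw,0,.5,n),(X,Y,4,yaw,0,.5,7)])
E
python3 nxt.py 443 -27 138
```

```text
cu [364. 191.] 58 z 0.02 rect [613.9 -96. ] [51.2 21.2] -5.8
cu [374. 191.] 20 z 0.021 rect [ 616.4 -121.2] [17.9 16. ] 2.6
cu [312. 254.] 47 z 0.011 rect [456.4  44.7] [20.8 12.8] 88.9
cu [340. 259.] 49 z 0.01 rect [442.9 -26.9] [24.  12.8] -41.8
7.925 [728.5 107.9 131.6] 0.3966635792779757
[[0.5,[-3,-15,0],[0,0,-2]],[0.5,[-7,-32,0],[0,0,-3]],[0.5,[-6,-44,-1],[0,0,-5]],[0.5,[-2,-43,0],[0,0,-5]],[0.5,[2,-44,0],[0,0,-5]]]
[[0.5,[5,-44,0],[0,0,-5]],[0.5,[9,-43,-1],[0,0,-5]],[0.5,[10,-31,0],[0,0,-4]],[0.5,[6,-14,0],[0,1,-2]],[0.5,[0,0,8],[0,0,0]]]
[[0.5,[0,0,19],[0,0,0]],[0.5,[-1,-1,24],[0,0,0]],[0.5,[0,0,24],[0,0,0]],[0.5,[0,0,25],[0,0,0]],[0.5,[0,0,18],[0,0,0]]]
[[0.5,[0,0,8],[0,0,0]],[0.5,[0,0,0],[0,0,0]],[0.5,[0,0,0],[0,0,0]],[0.5,[0,0,0],[0,0,0]],[0.5,[0,0,0],[0,0,0]]]
end [443.  -26.5   4.2]
```

Call:
apply_moves([
  {"jaw": 0.5,"offset": [-3,-15,0],"rot": [0,0,-2]},
  {"jaw": 0.5,"offset": [-7,-32,0],"rot": [0,0,-3]},
  {"jaw": 0.5,"offset": [-6,-44,0],"rot": [0,0,-5]},
  {"jaw": 0.5,"offset": [-2,-43,0],"rot": [0,0,-5]},
  {"jaw": 0.5,"offset": [2,-44,0],"rot": [0,0,-5]},
])

```text
time_s: 8.55
eef_pos: [0.5613, 0.0307, 0.1217]
eef_rot: [0.001, 0.48, 0.877, 0.0]
wrist_force: [-0.3, 0.2, 0.8]
opening: 0.499
grasp_force: 0.0
```

Call:
apply_moves([
  {"jaw": 0.5,"offset": [5,-44,0],"rot": [0,0,-5]},
  {"jaw": 0.5,"offset": [9,-43,0],"rot": [0,0,-5]},
  {"jaw": 0.5,"offset": [10,-31,0],"rot": [0,0,-4]},
  {"jaw": 0.5,"offset": [6,-14,0],"rot": [0,0,-2]},
  {"jaw": 0.5,"offset": [0,0,8],"rot": [0,0,0]},
])

```text
time_s: 9.18
eef_pos: [0.4395, -0.0272, 0.1136]
eef_rot: [0.002, 0.356, 0.935, 0.0]
wrist_force: [0.1, -0.1, -0.0]
opening: 0.5
grasp_force: 0.0
```

Call:
apply_moves([
  {"jaw": 0.5,"offset": [0,0,19],"rot": [0,0,0]},
  {"jaw": 0.5,"offset": [0,0,24],"rot": [0,0,0]},
  {"jaw": 0.5,"offset": [0,0,24],"rot": [0,0,0]},
  {"jaw": 0.5,"offset": [0,0,24],"rot": [0,0,0]},
  {"jaw": 0.5,"offset": [0,0,12],"rot": [0,0,0]},
])

```text
time_s: 9.8
eef_pos: [0.4389, -0.0261, 0.0081]
eef_rot: [-0.001, 0.355, 0.935, 0.0]
wrist_force: [-0.5, -0.4, -0.2]
opening: 0.502
grasp_force: 0.0
```

```bash
python3 nxt.py 443 -27 138 | head -8
```

```text
cu [287. 154.] 42 z 0.017 rect [722.9 107.8] [22.5 12.7] -80.6
cu [286. 177.] 41 z 0.018 rect [661.2 109.2] [21.9 12.3] 13.9
cu [310. 254.] 28 z 0.011 rect [456.5  48.6] [12.9 12.9] 88.3
cu [280. 266.] 52 z 0.01 rect [429.9 127.9] [23.8 13.6] -57.8
9.85 [438.2 -26.    7.4] 0.5000274875672289
[[0.5,[0,0,-8],[0,0,0]],[0.5,[-1,1,-18],[0,0,0]],[0.5,[-1,0,-24],[0,0,0]],[0.5,[0,0,-23],[0,0,0]],[0.5,[-1,1,-24],[0,0,0]]]
[[0.5,[-1,0,-17],[0,0,0]],[0.5,[0,0,-9],[0,0,0]],[0.5,[0,0,9],[0,0,0]],[0.5,[0,0,18],[0,0,0]],[0.5,[0,0,24],[0,0,0]]]
[[0.5,[0,0,24],[0,0,0]],[0.5,[0,0,25],[0,0,0]],[0.5,[0,0,18],[0,0,0]],[0.5,[0,0,8],[0,0,0]],[0.5,[0,0,0],[0,0,0]]]
```

Call:
apply_moves([
  {"jaw": 0.5,"offset": [-4,2,4],"rot": [0,0,0]},
  {"jaw": 0,"offset": [0,0,0],"rot": [0,0,0]},
  {"jaw": 0,"offset": [0,0,0],"rot": [0,0,0]},
  {"jaw": 0,"offset": [0,0,0],"rot": [0,0,0]},
  {"jaw": 0,"offset": [0,0,0],"rot": [0,0,0]},
])

```text
time_s: 10.48
eef_pos: [0.444, -0.028, 0.0062]
eef_rot: [0.001, 0.355, 0.935, 0.0]
wrist_force: [-0.9, 0.3, 5.4]
opening: 0.141
grasp_force: 59.1
```

```bash
python3 place.py 60 0
```

```text
now [444.  -28.    6.2] 138.4 0.14055977547410714 59.10328030586243
[[0,[0,0,-35],[0,0,0]],[0,[0,0,-34],[0,0,0]],[0,[0,0,-35],[0,0,0]],[0,[-5,17,-2],[0,0,2]],[0,[-10,38,-5],[0,0,4]]]
[[0,[-9,51,-6],[0,0,6]],[0,[-4,52,-7],[0,0,6]],[0,[1,52,-6],[0,0,6]],[0,[7,52,-6],[0,0,6]],[0,[9,38,-5],[0,0,4]]]
[[0,[6,17,-2],[0,0,2]],[0,[0,0,11],[0,0,0]],[0,[0,0,25],[0,0,0]],[0,[0,0,32],[0,0,0]],[0,[0,0,33],[0,0,0]]]
[[0,[0,0,24],[0,0,0]],[0,[0,0,12],[0,0,0]],[0,[0,0,0],[0,0,0]],[0,[0,0,0],[0,0,0]],[0,[0,0,0],[0,0,0]]]
end [717.5 143.   12.6]
```

Call:
apply_moves([
  {"jaw": 0,"offset": [0,0,-35],"rot": [0,0,0]},
  {"jaw": 0,"offset": [0,0,-34],"rot": [0,0,0]},
  {"jaw": 0,"offset": [0,0,-35],"rot": [0,0,0]},
  {"jaw": 0,"offset": [-5,17,-2],"rot": [0,0,2]},
  {"jaw": 0,"offset": [-10,38,-5],"rot": [0,0,4]},
])

```text
time_s: 11.1
eef_pos: [0.4915, 0.0021, 0.1169]
eef_rot: [0.0, 0.405, 0.914, -0.0]
wrist_force: [0.6, -1.8, -0.6]
opening: 0.137
grasp_force: 58.8
```

Call:
apply_moves([
  {"jaw": 0,"offset": [-9,51,-6],"rot": [0,0,6]},
  {"jaw": 0,"offset": [-4,52,-7],"rot": [0,0,6]},
  {"jaw": 0,"offset": [1,52,-6],"rot": [0,0,6]},
  {"jaw": 0,"offset": [7,52,-6],"rot": [0,0,6]},
  {"jaw": 0,"offset": [9,38,-5],"rot": [0,0,4]},
])

```text
time_s: 11.72
eef_pos: [0.7028, 0.1346, 0.1462]
eef_rot: [-0.0, 0.614, 0.79, 0.0]
wrist_force: [0.3, -0.3, -1.3]
opening: 0.135
grasp_force: 58.8
```

Call:
apply_moves([
  {"jaw": 0,"offset": [6,17,-2],"rot": [0,0,2]},
  {"jaw": 0,"offset": [0,0,11],"rot": [0,0,0]},
  {"jaw": 0,"offset": [0,0,25],"rot": [0,0,0]},
  {"jaw": 0,"offset": [0,0,32],"rot": [0,0,0]},
  {"jaw": 0,"offset": [0,0,25],"rot": [0,0,0]},
])

```text
time_s: 12.35
eef_pos: [0.7142, 0.1424, 0.0525]
eef_rot: [-0.001, 0.626, 0.779, -0.001]
wrist_force: [0.9, -0.1, 0.0]
opening: 0.139
grasp_force: 58.8
```

```bash
python3 -c "
from plan import *
im,d=cam('top')
o=ctrl.get_obs();print(o['eef_pos']*1000,pl(60,0))"
```

```text
[711.96788631 142.20917575  48.45394327] [717.08885604 142.97470145]
```

Call:
apply_moves([
  {"jaw": 0,"offset": [0,2,16],"rot": [0,0,0]},
  {"jaw": 0,"offset": [0,1,12],"rot": [0,0,0]},
  {"jaw": 0,"offset": [0,0,6],"rot": [0,0,0]},
  {"jaw": 0,"offset": [0,0,0],"rot": [0,0,0]},
  {"jaw": 0.4,"offset": [0,0,0],"rot": [0,0,0]},
])

```text
time_s: 13.02
eef_pos: [0.7201, 0.144, 0.0221]
eef_rot: [0.0, 0.627, 0.779, 0.0]
wrist_force: [0.4, 0.2, 0.6]
opening: 0.333
grasp_force: 0.0
```

Call:
apply_moves([
  {"jaw": 0.4,"offset": [0,0,0],"rot": [0,0,0]},
  {"jaw": 0.4,"offset": [0,0,-15],"rot": [0,0,0]},
  {"jaw": 0.4,"offset": [0,0,-50],"rot": [0,0,0]},
  {"jaw": 0.4,"offset": [0,0,-35],"rot": [0,0,0]},
  {"jaw": 0.4,"offset": [0,0,-15],"rot": [0,0,0]},
])

```text
time_s: 13.65
eef_pos: [0.7214, 0.1441, 0.141]
eef_rot: [0.002, 0.627, 0.779, 0.002]
wrist_force: [0.8, -0.5, 0.7]
opening: 0.397
grasp_force: 0.0
```

```bash
python3 nxt.py 456 45 89
```

```text
cu [287. 155.] 39 z 0.018 rect [723.1 107.6] [22.1 11.8] -78.0
cu [286. 177.] 41 z 0.017 rect [661.3 109.4] [21.4 12.3] 14.1
cu [364. 192.] 59 z 0.02 rect [614.6 -93.9] [51.8 19.9] -0.8
cu [374. 191.] 18 z 0.021 rect [ 616.6 -121.8] [17.1 15.1] -79.1
cu [312. 254.] 46 z 0.011 rect [456.4  44.7] [20.8 12.8] 88.8
cu [280. 265.] 46 z 0.011 rect [430.2 127.2] [22.2 13.5] -55.9
13.7 [721.6 144.1 141.6] 0.40329399992875353
[[0.5,[-2,-16,1],[0,0,1]],[0.5,[-6,-34,1],[0,0,1]],[0.5,[-8,-45,1],[0,0,3]],[0.5,[-10,-44,2],[0,0,2]],[0.5,[-12,-44,1],[0,0,2]]]
[[0.5,[-13,-44,2],[0,0,2]],[0.5,[-11,-33,1],[0,0,2]],[0.5,[-6,-15,1],[0,0,0]],[0.5,[0,0,8],[0,0,0]],[0.5,[0,0,19],[0,0,0]]]
[[0.5,[0,0,24],[0,0,0]],[0.5,[0,0,24],[0,0,0]],[0.5,[0,0,24],[0,0,0]],[0.5,[0,0,18],[0,0,0]],[0.5,[0,0,9],[0,0,0]]]
end [456.3  45.2   3.8]
```

Call:
apply_moves([
  {"jaw": 0.5,"offset": [-2,-16,1],"rot": [0,0,1]},
  {"jaw": 0.5,"offset": [-6,-34,1],"rot": [0,0,1]},
  {"jaw": 0.5,"offset": [-8,-45,1],"rot": [0,0,3]},
  {"jaw": 0.5,"offset": [-10,-44,2],"rot": [0,0,2]},
  {"jaw": 0.5,"offset": [-12,-44,1],"rot": [0,0,2]},
])

```text
time_s: 14.32
eef_pos: [0.5419, 0.0779, 0.1288]
eef_rot: [-0.001, 0.686, 0.727, -0.001]
wrist_force: [-0.4, -0.7, 0.9]
opening: 0.502
grasp_force: 0.0
```

Call:
apply_moves([
  {"jaw": 0.5,"offset": [-13,-44,2],"rot": [0,0,2]},
  {"jaw": 0.5,"offset": [-11,-33,1],"rot": [0,0,2]},
  {"jaw": 0.5,"offset": [-6,-15,1],"rot": [0,0,0]},
  {"jaw": 0.5,"offset": [0,0,8],"rot": [0,0,0]},
  {"jaw": 0.5,"offset": [0,0,19],"rot": [0,0,0]},
])

```text
time_s: 14.95
eef_pos: [0.4545, 0.045, 0.0991]
eef_rot: [0.001, 0.711, 0.703, 0.001]
wrist_force: [-0.5, 0.2, -0.1]
opening: 0.501
grasp_force: 0.0
```

Call:
apply_moves([
  {"jaw": 0.5,"offset": [0,0,24],"rot": [0,0,0]},
  {"jaw": 0.5,"offset": [0,0,24],"rot": [0,0,0]},
  {"jaw": 0.5,"offset": [0,0,24],"rot": [0,0,0]},
  {"jaw": 0.5,"offset": [0,0,14],"rot": [0,0,0]},
  {"jaw": 0.5,"offset": [0,0,5],"rot": [0,0,0]},
])

```text
time_s: 15.58
eef_pos: [0.4529, 0.0453, 0.0071]
eef_rot: [-0.001, 0.711, 0.703, -0.001]
wrist_force: [-0.3, -0.4, -0.8]
opening: 0.502
grasp_force: 0.0
```

```bash
python3 nxt.py 456 45 89 | head -7
```

```text
cu [287. 155.] 40 z 0.018 rect [722.6 107.7] [22.5 11.6] -80.7
cu [273. 157.] 40 z 0.018 rect [716.5 144.8] [22.  11.3] -70.0
cu [286. 177.] 41 z 0.018 rect [661.3 109.3] [21.7 12.3] 13.4
15.625 [453.   45.2   7.2] 0.5015974994540617
[[0.5,[0,0,-8],[0,0,0]],[0.5,[0,1,-18],[0,0,0]],[0.5,[0,0,-24],[0,0,0]],[0.5,[0,1,-23],[0,0,0]],[0.5,[0,0,-24],[0,0,0]]]
[[0.5,[0,1,-18],[0,0,0]],[0.5,[0,0,-8],[0,0,0]],[0.5,[0,0,8],[0,0,0]],[0.5,[0,0,19],[0,0,0]],[0.5,[0,0,24],[0,0,0]]]
[[0.5,[0,0,24],[0,0,0]],[0.5,[0,0,24],[0,0,0]],[0.5,[0,0,19],[0,0,0]],[0.5,[0,0,8],[0,0,0]],[0.5,[0,0,0],[0,0,0]]]
```

Call:
apply_moves([
  {"jaw": 0.5,"offset": [0,3,4],"rot": [0,0,0]},
  {"jaw": 0,"offset": [0,0,0],"rot": [0,0,0]},
  {"jaw": 0,"offset": [0,0,0],"rot": [0,0,0]},
  {"jaw": 0,"offset": [0,0,0],"rot": [0,0,0]},
  {"jaw": 0,"offset": [0,0,0],"rot": [0,0,0]},
])

```text
time_s: 16.25
eef_pos: [0.4571, 0.0449, 0.005]
eef_rot: [0.001, 0.711, 0.703, 0.0]
wrist_force: [-1.0, -0.3, 6.4]
opening: 0.135
grasp_force: 59.8
```

```bash
python3 place.py 60 36
```

```text
now [457.1  44.9   5. ] 89.4 0.13529623815446043 59.77044939994812
[[0,[0,0,-35],[0,0,0]],[0,[0,0,-35],[0,0,0]],[0,[0,0,-35],[0,0,0]],[0,[9,17,-3],[0,0,-1]],[0,[19,37,-5],[0,0,-2]]]
[[0,[24,49,-8],[0,0,-2]],[0,[21,51,-8],[0,0,-3]],[0,[20,51,-7],[0,0,-2]],[0,[13,39,-6],[0,0,-2]],[0,[5,19,-3],[0,0,-1]]]
[[0,[0,0,11],[0,0,0]],[0,[0,0,25],[0,0,0]],[0,[0,0,33],[0,0,0]],[0,[0,0,32],[0,0,0]],[0,[0,-1,25],[0,0,0]]]
[[0,[0,0,11],[0,0,0]],[0,[0,0,0],[0,0,0]],[0,[0,0,0],[0,0,0]],[0,[0,0,0],[0,0,0]],[0,[0,0,0],[0,0,0]]]
end [709.2 178.   13.4]
```

Call:
apply_moves([
  {"jaw": 0,"offset": [0,0,-35],"rot": [0,0,0]},
  {"jaw": 0,"offset": [0,0,-35],"rot": [0,0,0]},
  {"jaw": 0,"offset": [0,0,-35],"rot": [0,0,0]},
  {"jaw": 0,"offset": [9,17,-3],"rot": [0,0,-1]},
  {"jaw": 0,"offset": [19,37,-5],"rot": [0,0,-2]},
])

```text
time_s: 16.88
eef_pos: [0.5103, 0.073, 0.1179]
eef_rot: [0.0, 0.692, 0.722, -0.0]
wrist_force: [1.1, -0.8, -0.0]
opening: 0.138
grasp_force: 59.1
```

Call:
apply_moves([
  {"jaw": 0,"offset": [24,49,-8],"rot": [0,0,-2]},
  {"jaw": 0,"offset": [21,51,-8],"rot": [0,0,-3]},
  {"jaw": 0,"offset": [20,51,-7],"rot": [0,0,-2]},
  {"jaw": 0,"offset": [13,39,-6],"rot": [0,0,-2]},
  {"jaw": 0,"offset": [5,19,-3],"rot": [0,0,-1]},
])

```text
time_s: 17.5
eef_pos: [0.7109, 0.1794, 0.149]
eef_rot: [0.0, 0.626, 0.78, 0.0]
wrist_force: [0.0, 0.4, 0.4]
opening: 0.138
grasp_force: 59.1
```

Call:
apply_moves([
  {"jaw": 0,"offset": [0,0,11],"rot": [0,0,0]},
  {"jaw": 0,"offset": [0,0,25],"rot": [0,0,0]},
  {"jaw": 0,"offset": [0,0,33],"rot": [0,0,0]},
  {"jaw": 0,"offset": [0,0,24],"rot": [0,0,0]},
  {"jaw": 0,"offset": [0,0,8],"rot": [0,0,0]},
])

```text
time_s: 18.12
eef_pos: [0.7074, 0.1777, 0.0454]
eef_rot: [-0.002, 0.627, 0.779, -0.002]
wrist_force: [-0.5, -0.2, -0.8]
opening: 0.143
grasp_force: 59.1
```

```bash
python3 -c "
from plan import *
from off import offc
im,d=cam('top');offc(im,d)
o=ctrl.get_obs();print(o['eef_pos']*1000,pl(60,36))"
```

```text
cu [287. 155.] 44 z 0.018 rect [722.4 108. ] [22. 13.] -78.4
cu [273. 157.] 47 z 0.017 rect [717.7 145.4] [23.9 13.1] -76.5
cu [286. 177.] 43 z 0.017 rect [661.8 110.2] [23.1 12.8] 17.9
cu [364. 188.] 46 z 0.021 rect [625.6 -96.1] [29.6 17.6] -3.2
cu [374. 192.] 24 z 0.02 rect [ 615.7 -121.6] [18.7 16.5] 56.7
cu [364. 199.] 25 z 0.021 rect [597.4 -95.9] [24.1 17.4] 81.5
cu [280. 266.] 53 z 0.011 rect [430.  127.8] [22.9 13.6] -57.6
[707.827 177.798  45.609] [709.604 178.188]
```

Call:
apply_moves([
  {"jaw": 0,"offset": [0,1,16],"rot": [0,0,0]},
  {"jaw": 0,"offset": [0,0,11],"rot": [0,0,0]},
  {"jaw": 0,"offset": [0,0,5],"rot": [0,0,0]},
  {"jaw": 0,"offset": [0,0,1],"rot": [0,0,0]},
  {"jaw": 0,"offset": [0,0,0],"rot": [0,0,0]},
])

```text
time_s: 18.8
eef_pos: [0.7108, 0.1785, 0.0157]
eef_rot: [0.0, 0.627, 0.779, 0.0]
wrist_force: [-0.2, -0.6, 0.1]
opening: 0.135
grasp_force: 59.1
```

Call:
apply_moves([
  {"jaw": 0.4,"offset": [0,0,0],"rot": [0,0,0]},
  {"jaw": 0.4,"offset": [0,0,0],"rot": [0,0,0]},
  {"jaw": 0.4,"offset": [0,0,-25],"rot": [0,0,0]},
  {"jaw": 0.4,"offset": [0,0,-55],"rot": [0,0,0]},
  {"jaw": 0.4,"offset": [0,0,-40],"rot": [0,0,0]},
])

```text
time_s: 19.42
eef_pos: [0.7118, 0.1786, 0.1402]
eef_rot: [0.002, 0.627, 0.779, 0.002]
wrist_force: [-0.1, 0.7, -0.3]
opening: 0.4
grasp_force: 0.0
```

```bash
python3 nxt.py 430 128 121
```

```text
cu [287. 155.] 39 z 0.018 rect [722.8 107.6] [22.1 12. ] -76.7
cu [273. 157.] 36 z 0.018 rect [716.8 144.4] [21.  11.8] -70.8
cu [286. 177.] 38 z 0.017 rect [661.3 109.6] [22.4 11.4] 13.6
cu [364. 192.] 62 z 0.021 rect [613.7 -94. ] [52.1 17.4] -5.3
cu [374. 191.] 17 z 0.02 rect [ 616.5 -121.2] [17.9 15.8] 1.9
cu [280. 266.] 54 z 0.011 rect [430.2 127.6] [23.4 13.6] -57.6
19.475 [714.9 179.  147.2] 0.39854421478872953
[[0.5,[1,-16,1],[0,0,-1]],[0.5,[2,-35,1],[0,0,-2]],[0.5,[4,-47,3],[0,0,-3]],[0.5,[7,-46,2],[0,0,-3]],[0.5,[9,-46,2],[0,0,-3]]]
[[0.5,[11,-45,2],[1,0,-3]],[0.5,[11,-34,2],[0,0,-3]],[0.5,[5,-15,1],[0,0,-1]],[0.5,[0,0,8],[0,0,0]],[0.5,[0,0,19],[0,0,0]]]
[[0.5,[0,0,24],[0,0,0]],[0.5,[1,0,24],[0,0,0]],[0.5,[0,1,25],[0,0,0]],[0.5,[0,0,18],[0,0,0]],[0.5,[0,0,8],[0,0,0]]]
end [430.1 128.3   4.3]
```

Call:
apply_moves([
  {"jaw": 0.5,"offset": [1,-16,1],"rot": [0,0,-1]},
  {"jaw": 0.5,"offset": [2,-35,1],"rot": [0,0,-2]},
  {"jaw": 0.5,"offset": [4,-47,3],"rot": [0,0,-3]},
  {"jaw": 0.5,"offset": [7,-46,2],"rot": [0,0,-3]},
  {"jaw": 0.5,"offset": [9,-46,2],"rot": [0,0,-3]},
])

```text
time_s: 20.1
eef_pos: [0.5211, 0.1447, 0.128]
eef_rot: [0.001, 0.541, 0.841, 0.001]
wrist_force: [1.1, -0.4, 0.8]
opening: 0.499
grasp_force: 0.0
```

Call:
apply_moves([
  {"jaw": 0.5,"offset": [11,-45,2],"rot": [0,0,-3]},
  {"jaw": 0.5,"offset": [11,-34,2],"rot": [0,0,-3]},
  {"jaw": 0.5,"offset": [5,-13,1],"rot": [0,0,-1]},
  {"jaw": 0.5,"offset": [0,0,8],"rot": [0,0,0]},
  {"jaw": 0.5,"offset": [0,0,19],"rot": [0,0,0]},
])

```text
time_s: 20.72
eef_pos: [0.4302, 0.1282, 0.0954]
eef_rot: [0.002, 0.49, 0.872, 0.001]
wrist_force: [0.8, 0.1, -0.3]
opening: 0.503
grasp_force: 0.0
```

Call:
apply_moves([
  {"jaw": 0.5,"offset": [0,0,24],"rot": [0,0,0]},
  {"jaw": 0.5,"offset": [0,0,24],"rot": [0,0,0]},
  {"jaw": 0.5,"offset": [0,0,24],"rot": [0,0,0]},
  {"jaw": 0.5,"offset": [0,0,14],"rot": [0,0,0]},
  {"jaw": 0.5,"offset": [0,0,5],"rot": [0,0,0]},
])

```text
time_s: 21.35
eef_pos: [0.4277, 0.1282, 0.0025]
eef_rot: [-0.0, 0.49, 0.872, -0.0]
wrist_force: [-0.4, -0.4, 0.0]
opening: 0.503
grasp_force: 0.0
```

```bash
python3 nxt.py 430 128 121 | head -8
```

```text
cu [287. 154.] 42 z 0.018 rect [722.6 107.9] [22.6 13. ] -76.1
cu [273. 157.] 40 z 0.017 rect [716.4 144.7] [22.  12.7] -73.6
cu [260. 160.] 41 z 0.018 rect [707.5 179. ] [21.9 12.7] -81.6
cu [286. 177.] 41 z 0.017 rect [661.7 109.5] [22.1 12.1] 14.1
21.4 [427.5 128.2   2.5] 0.5002135935941934
[[0.5,[0,0,-9],[0,0,0]],[0.5,[0,0,-18],[0,0,0]],[0.5,[-1,1,-24],[0,0,0]],[0.5,[0,0,-25],[0,0,0]],[0.5,[0,1,-25],[0,0,0]]]
[[0.5,[0,0,-18],[0,0,0]],[0.5,[0,0,-8],[0,0,0]],[0.5,[0,0,8],[0,0,0]],[0.5,[0,0,19],[0,0,0]],[0.5,[0,0,24],[0,0,0]]]
[[0.5,[0,0,24],[0,0,0]],[0.5,[0,0,24],[0,0,0]],[0.5,[0,0,18],[0,0,0]],[0.5,[0,0,9],[0,0,0]],[0.5,[0,0,0],[0,0,0]]]
```

Call:
apply_moves([
  {"jaw": 0.5,"offset": [-1,2,-2],"rot": [0,0,0]},
  {"jaw": 0,"offset": [0,0,0],"rot": [0,0,0]},
  {"jaw": 0,"offset": [0,0,0],"rot": [0,0,0]},
  {"jaw": 0,"offset": [0,0,0],"rot": [0,0,0]},
  {"jaw": 0,"offset": [0,0,0],"rot": [0,0,0]},
])

```text
time_s: 22.02
eef_pos: [0.4304, 0.1284, 0.0063]
eef_rot: [0.001, 0.489, 0.872, 0.0]
wrist_force: [-1.3, -0.2, 5.3]
opening: 0.137
grasp_force: 58.7
```

```bash
python3 place.py 15 25
```

```text
now [430.4 128.4   6.3] 121.4 0.13697028054999724 58.69536280632019
[[0,[0,0,-35],[0,0,0]],[0,[0,0,-34],[0,0,0]],[0,[0,0,-35],[0,0,0]],[0,[-7,15,-3],[0,0,1]],[0,[-13,31,-5],[0,0,3]]]
[[0,[-16,44,-8],[0,0,4]],[0,[-13,44,-7],[0,0,4]],[0,[-10,45,-8],[0,0,3]],[0,[-6,34,-6],[0,0,3]],[0,[-1,16,-2],[0,0,1]]]
[[0,[0,0,11],[0,0,0]],[0,[0,0,25],[0,0,0]],[0,[0,0,32],[0,0,0]],[0,[0,0,33],[0,0,0]],[0,[0,0,24],[0,0,0]]]
[[0,[0,0,12],[0,0,0]],[0,[0,0,0],[0,0,0]],[0,[0,0,0],[0,0,0]],[0,[0,0,0],[0,0,0]],[0,[0,0,0],[0,0,0]]]
end [668.  158.4  12.8]
```

Call:
apply_moves([
  {"jaw": 0,"offset": [0,0,-35],"rot": [0,0,0]},
  {"jaw": 0,"offset": [0,0,-34],"rot": [0,0,0]},
  {"jaw": 0,"offset": [0,0,-35],"rot": [0,0,0]},
  {"jaw": 0,"offset": [-7,15,-3],"rot": [0,0,1]},
  {"jaw": 0,"offset": [-13,31,-5],"rot": [0,0,3]},
])

```text
time_s: 22.65
eef_pos: [0.4793, 0.1349, 0.1183]
eef_rot: [0.0, 0.52, 0.854, 0.0]
wrist_force: [0.5, -0.2, 0.6]
opening: 0.134
grasp_force: 58.9
```

Call:
apply_moves([
  {"jaw": 0,"offset": [-16,44,-8],"rot": [0,0,4]},
  {"jaw": 0,"offset": [-13,44,-7],"rot": [0,0,4]},
  {"jaw": 0,"offset": [-10,45,-8],"rot": [0,0,3]},
  {"jaw": 0,"offset": [-6,34,-6],"rot": [0,0,3]},
  {"jaw": 0,"offset": [-1,16,-2],"rot": [0,0,1]},
])

```text
time_s: 23.28
eef_pos: [0.669, 0.1583, 0.1489]
eef_rot: [0.001, 0.627, 0.779, 0.001]
wrist_force: [0.6, 0.5, -0.2]
opening: 0.134
grasp_force: 58.9
```

Call:
apply_moves([
  {"jaw": 0,"offset": [0,0,11],"rot": [0,0,0]},
  {"jaw": 0,"offset": [0,0,25],"rot": [0,0,0]},
  {"jaw": 0,"offset": [0,0,32],"rot": [0,0,0]},
  {"jaw": 0,"offset": [0,0,24],"rot": [0,0,0]},
  {"jaw": 0,"offset": [0,0,8],"rot": [0,0,0]},
])

```text
time_s: 23.9
eef_pos: [0.6642, 0.1582, 0.0454]
eef_rot: [-0.002, 0.626, 0.779, -0.002]
wrist_force: [-0.5, 0.1, 0.2]
opening: 0.138
grasp_force: 58.9
```

```bash
python3 -c "
from plan import *
from off import offc
im,d=cam('top')
o=ctrl.get_obs();print(o['eef_pos']*1000,pl(15,25))"
```

```text
[664.669 158.233  45.543] [667.874 158.072]
```

Call:
apply_moves([
  {"jaw": 0,"offset": [0,2,15],"rot": [0,0,0]},
  {"jaw": 0,"offset": [0,0,11],"rot": [0,0,0]},
  {"jaw": 0,"offset": [0,0,4],"rot": [0,0,0]},
  {"jaw": 0,"offset": [0,0,1],"rot": [0,0,0]},
  {"jaw": 0,"offset": [0,0,0],"rot": [0,0,0]},
])

```text
time_s: 24.58
eef_pos: [0.6739, 0.1593, 0.0213]
eef_rot: [0.004, 0.627, 0.779, 0.004]
wrist_force: [7.7, 2.1, 8.3]
opening: 0.136
grasp_force: 59.2
```

Call:
apply_moves([
  {"jaw": 0.4,"offset": [0,0,0],"rot": [0,0,0]},
  {"jaw": 0.4,"offset": [0,0,0],"rot": [0,0,0]},
  {"jaw": 0.4,"offset": [0,0,-25],"rot": [0,0,0]},
  {"jaw": 0.4,"offset": [0,0,-55],"rot": [0,0,0]},
  {"jaw": 0.4,"offset": [0,0,-50],"rot": [0,0,0]},
])

```text
time_s: 25.2
eef_pos: [0.6685, 0.1587, 0.1481]
eef_rot: [-0.001, 0.627, 0.779, -0.0]
wrist_force: [0.2, 0.7, -0.2]
opening: 0.399
grasp_force: 0.0
```

Call:
apply_moves([
  {"jaw": 0.8,"offset": [0,0,-20],"rot": [0,0,0]},
  {"jaw": 0.8,"offset": [-7,-20,0],"rot": [0,0,0]},
  {"jaw": 0.8,"offset": [-12,-30,0],"rot": [0,0,0]},
  {"jaw": 0.8,"offset": [-6,-15,0],"rot": [0,0,0]},
  {"jaw": 0.8,"offset": [0,0,0],"rot": [0,0,0]},
])

```text
time_s: 25.82
eef_pos: [0.6096, 0.12, 0.1661]
eef_rot: [-0.001, 0.627, 0.779, -0.001]
wrist_force: [-0.1, -0.0, -0.2]
opening: 0.796
grasp_force: 0.0
```

```bash
python3 -c "
from plan import *
from off import offc
im,d=cam('top');offc(im,d)
o=ctrl.get_obs();print(o['eef_pos']*1000,o['opening'],o['time_s'])
plan([(609.5,120,75,102,0,.8,6)])"
```

```text
cu [361. 172.] 15 z 0.011 rect [673.8 -91.7] [14.5 14.2] -0.6
cu [367. 191.] 74 z 0.02 rect [ 616.1 -108.4] [50.9 41.2] 2.9
cu [376. 199.] 17 z 0.021 rect [ 597.2 -124.8] [18.7 15. ] -53.3
[610.479 120.362 166.465] 0.7979638517009603 25.875
[[0.8,[0,0,8],[0,0,0]],[0.8,[0,0,16],[0,0,0]],[0.8,[0,0,22],[0,0,0]],[0.8,[0,-1,22],[0,0,0]],[0.8,[0,0,16],[0,0,0]]]
[[0.8,[0,0,7],[0,0,0]],[0.8,[0,0,0],[0,0,0]],[0.8,[0,0,0],[0,0,0]],[0.8,[0,0,0],[0,0,0]],[0.8,[0,0,0],[0,0,0]]]
end [609.4 120.2  75.5]
```

```bash
python3 -c "
from h import *
im,d=cam('scene');cv2.imwrite('pics/s2.png',cv2.resize(cv2.cvtColor(im[120:320,200:460],cv2.COLOR_RGB2BGR),(780,600),interpolation=cv2.INTER_CUBIC))
H=cv2.cvtColor(im,cv2.COLOR_RGB2HSV).astype(int);m=(H[...,0]>100)&(H[...,0]<130)&(H[...,1]>120)
p=pts('scene',d,m);p=p[(p[:,2]>.075)&(p[:,2]<.13)&(p[:,0]>.5)&(p[:,1]>0)&(p[:,1]<.25)];q=p[p[:,2]>p[:,2].max()-.02];print(rect(q),q[:,2].max(),len(q))
q=p[p[:,2]>.1];print(rect(q),len(q))"
```

```text
(array([609.7, 117.3]), array([56. , 27.4]), -77.3) 0.10939058451457695 251
(array([608.6, 116.6]), array([55.9, 26.9]), -74.0) 160
```

View pics/s2.png

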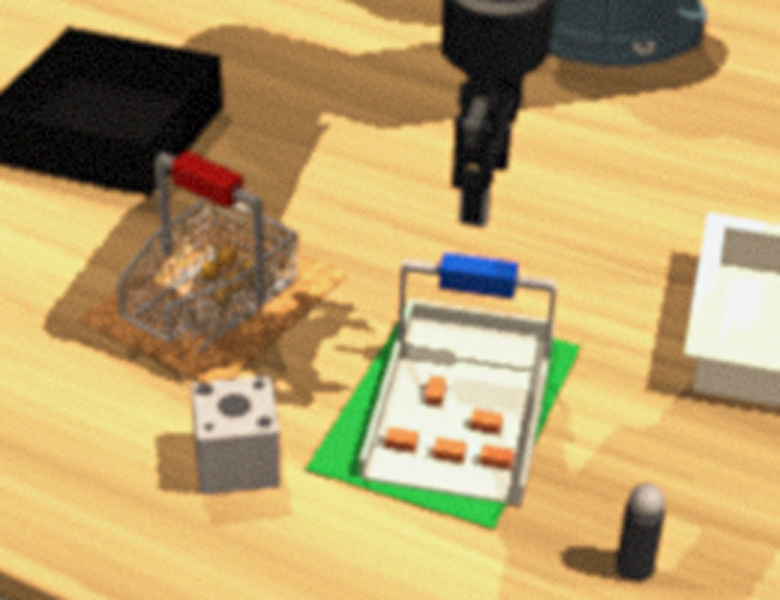

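Call:
apply_moves([
  {"jaw": 0.8,"offset": [0,0,12],"rot": [0,0,0]},
  {"jaw": 0.8,"offset": [0,0,24],"rot": [0,0,0]},
  {"jaw": 0.8,"offset": [0,0,26],"rot": [0,0,0]},
  {"jaw": 0.8,"offset": [0,0,20],"rot": [0,0,0]},
  {"jaw": 0.8,"offset": [0,0,8],"rot": [0,0,0]},
])

```text
time_s: 26.55
eef_pos: [0.61, 0.1206, 0.0751]
eef_rot: [-0.001, 0.626, 0.779, -0.001]
wrist_force: [-0.9, 0.2, -0.1]
opening: 0.798
grasp_force: 0.0
```

Call:
apply_moves([
  {"jaw": 0.8,"offset": [0,0,0],"rot": [0,0,0]},
  {"jaw": 0,"offset": [0,0,0],"rot": [0,0,0]},
  {"jaw": 0,"offset": [0,0,0],"rot": [0,0,0]},
  {"jaw": 0,"offset": [0,0,0],"rot": [0,0,0]},
  {"jaw": 0,"offset": [0,0,0],"rot": [0,0,0]},
])

```text
time_s: 27.18
eef_pos: [0.6112, 0.1205, 0.0783]
eef_rot: [0.0, 0.627, 0.779, 0.0]
wrist_force: [-3.1, 0.6, 5.5]
opening: 0.239
grasp_force: 59.6
```

```bash
python3 -c "
from plan import *
o=ctrl.get_obs();print(o['eef_pos']*1000,o['eef_rot'],o['opening'],o['grasp_force'])
"
```

```text
[611.1585375  120.54109166  78.33911433] [1.91759527e-04 6.26646683e-01 7.79303430e-01 2.49965688e-04] 0.2393496710457772 59.58205997943878
```

```bash
cat > tip.py <<'E'
from plan import *
def tcp(lip,pyaw,tilt,rel): # rel: TCP relative to lip, plate/basket frame
    return lip+(R.from_euler('z',pyaw,degrees=True)*R.from_euler('y',tilt,degrees=True)).apply(rel)
E
python3 -c "
from tip import *
lip=np.array([436,-320,80.]);rel=np.array([-145,0,72.]);yaw=-36
W=[(611,120.5,270,102.4,0,0,8)]
t=tcp(lip+[0,0,110],yaw,0,rel);print(t);W+=[(*t,54,0,0,12)]
plan(W,start=(611,120.5,77,102.4,0))
s=(*t,54,0)
W=[(*tcp(lip+[0,0,50],yaw,8,rel),54,8,0,3),(*tcp(lip,yaw,20,rel),54,20,0,4)]+[(*tcp(lip,yaw,a,rel),54,a,0,1) for a in (23,26,29,32,35,38,41,44,46,48)]
plan(W,start=s);print(W[-1])
"
```

```text
[ 318.69253582 -234.77113842  262.        ]
[[0,[0,0,-11],[0,0,0]],[0,[0,0,-23],[0,0,0]],[0,[0,0,-31],[0,0,0]],[0,[0,0,-32],[0,0,0]],[0,[0,0,-31],[0,0,0]]]
[[0,[0,0,-31],[0,0,0]],[0,[0,0,-23],[0,0,0]],[0,[0,0,-11],[0,0,0]],[0,[-10,-12,0],[0,0,2]],[0,[-22,-26,1],[0,0,3]]]
[[0,[-30,-33,1],[0,0,5]],[0,[-34,-30,0],[0,0,5]],[0,[-36,-27,1],[0,0,4]],[0,[-38,-25,1],[0,0,5]],[0,[-40,-21,1],[0,0,5]]]
[[0,[-42,-17,1],[0,0,5]],[0,[-42,-14,0],[0,0,4]],[0,[-44,-11,1],[0,0,5]],[0,[-34,-5,1],[0,0,4]],[0,[-15,-1,0],[0,0,1]]]
end [ 319.3 -234.7  262. ]
[[0,[0,4,14],[3,0,0]],[0,[0,4,13],[2,0,0]],[0,[0,5,13],[3,0,0]],[0,[0,4,3],[2,0,0]],[0,[0,9,7],[4,0,0]]]
[[0,[0,9,6],[4,0,0]],[0,[0,5,3],[2,0,0]],[0,[0,4,-8],[3,0,0]],[0,[0,4,-7],[3,0,0]],[0,[0,4,-8],[3,0,0]]]
[[0,[0,4,-7],[3,0,0]],[0,[0,4,-8],[3,0,0]],[0,[0,4,-7],[3,0,0]],[0,[0,4,-8],[3,0,0]],[0,[0,4,-7],[3,0,0]]]
[[0,[0,2,-5],[2,0,0]],[0,[0,3,-5],[2,0,0]],[0,[0,0,0],[0,0,0]],[0,[0,0,0],[0,0,0]],[0,[0,0,0],[0,0,0]]]
end [ 400.9 -294.5  235.8]
(np.float64(400.7935944625914), np.float64(-294.4210491188692), np.float64(235.93340335206), 54, 48, 0, 1)
```

Lift and carry.

Call:
apply_moves([
  {"jaw": 0,"offset": [0,0,-11],"rot": [0,0,0]},
  {"jaw": 0,"offset": [0,0,-23],"rot": [0,0,0]},
  {"jaw": 0,"offset": [0,0,-31],"rot": [0,0,0]},
  {"jaw": 0,"offset": [0,0,-32],"rot": [0,0,0]},
  {"jaw": 0,"offset": [0,0,-31],"rot": [0,0,0]},
])

```text
time_s: 27.8
eef_pos: [0.6104, 0.1204, 0.2058]
eef_rot: [-0.001, 0.627, 0.779, -0.0]
wrist_force: [-0.4, -0.2, -6.3]
opening: 0.246
grasp_force: 59.1
```

Call:
apply_moves([
  {"jaw": 0,"offset": [0,0,-31],"rot": [0,0,0]},
  {"jaw": 0,"offset": [0,0,-23],"rot": [0,0,0]},
  {"jaw": 0,"offset": [0,0,-11],"rot": [0,0,0]},
  {"jaw": 0,"offset": [-10,-12,0],"rot": [0,0,2]},
  {"jaw": 0,"offset": [-22,-26,1],"rot": [0,0,3]},
])

```text
time_s: 28.42
eef_pos: [0.5785, 0.0814, 0.2674]
eef_rot: [-0.001, 0.661, 0.751, -0.001]
wrist_force: [-0.1, -0.9, -6.3]
opening: 0.248
grasp_force: 59.2
```

Call:
apply_moves([
  {"jaw": 0,"offset": [-30,-33,1],"rot": [0,0,5]},
  {"jaw": 0,"offset": [-34,-30,0],"rot": [0,0,5]},
  {"jaw": 0,"offset": [-36,-27,1],"rot": [0,0,4]},
  {"jaw": 0,"offset": [-38,-25,1],"rot": [0,0,5]},
  {"jaw": 0,"offset": [-40,-21,1],"rot": [0,0,5]},
])

```text
time_s: 29.05
eef_pos: [0.4333, -0.0929, 0.2635]
eef_rot: [-0.001, 0.803, 0.596, -0.001]
wrist_force: [-0.3, -0.5, -5.0]
opening: 0.244
grasp_force: 59.3
```

Call:
apply_moves([
  {"jaw": 0,"offset": [-42,-17,1],"rot": [0,0,5]},
  {"jaw": 0,"offset": [-42,-14,0],"rot": [0,0,4]},
  {"jaw": 0,"offset": [-44,-11,1],"rot": [0,0,5]},
  {"jaw": 0,"offset": [-34,-5,1],"rot": [0,0,4]},
  {"jaw": 0,"offset": [-15,-1,0],"rot": [0,0,1]},
])

```text
time_s: 29.68
eef_pos: [0.3167, -0.2353, 0.2606]
eef_rot: [-0.001, 0.891, 0.455, -0.001]
wrist_force: [-0.5, 0.6, -5.1]
opening: 0.246
grasp_force: 59.3
```

```bash
python3 -c "
from h import *
im,d=cam('scene');im2,d2=cam('top')
a=cv2.resize(im[60:260,150:410],(520,400));b=cv2.resize(im2[120:320,320:520],(400,400));b=b[:, :280]
cv2.imwrite('pics/c3.png',cv2.cvtColor(np.hstack([a,b]),cv2.COLOR_RGB2BGR));o=ctrl.get_obs();print(o['eef_pos']*1000,o['eef_rot'],o['time_s'])
"
```

```text
[ 317.27015298 -235.15720462  260.80757339] [-1.07444281e-03  8.90438347e-01  4.55102218e-01 -6.05657098e-04] 29.775
```

View pics/c3.png

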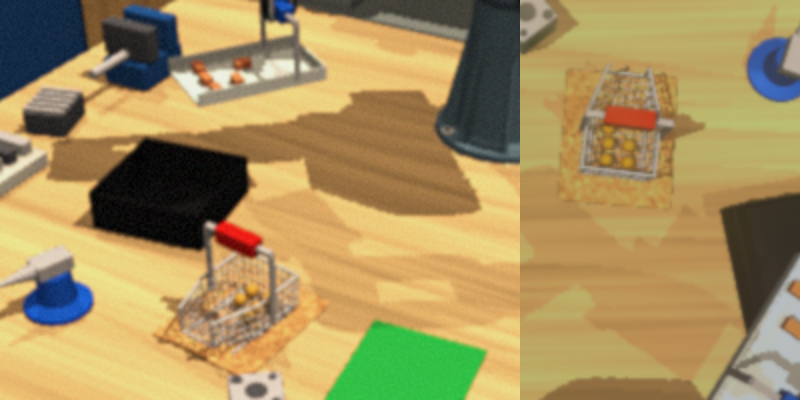

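Call:
apply_moves([
  {"jaw": 0,"offset": [0,4,14],"rot": [3,0,0]},
  {"jaw": 0,"offset": [0,4,13],"rot": [2,0,0]},
  {"jaw": 0,"offset": [0,5,13],"rot": [3,0,0]},
  {"jaw": 0,"offset": [0,4,3],"rot": [2,0,0]},
  {"jaw": 0,"offset": [0,9,7],"rot": [4,0,0]},
])

```text
time_s: 30.4
eef_pos: [0.3375, -0.2468, 0.2091]
eef_rot: [-0.109, 0.883, 0.454, -0.056]
wrist_force: [0.3, -1.0, -6.0]
opening: 0.246
grasp_force: 59.3
```

```bash
python3 -c "
from tip import *
o=ctrl.get_obs();w,x,y,z=o['eef_rot'];r=R.from_quat([x,y,z,w])
lip=o['eef_pos']*1000+r.apply([0,145,72]);print(o['eef_pos']*1000,'lip',lip, r.as_matrix()[:,2])"
```

```text
[ 337.51520479 -246.80363821  209.14431862] lip [ 437.63406598 -318.425604    103.99914446] [-0.1980352   0.14174897 -0.96989138]
```

Call:
apply_moves([
  {"jaw": 0,"offset": [0,9,8],"rot": [4,0,0]},
  {"jaw": 0,"offset": [0,5,5],"rot": [2,0,0]},
  {"jaw": 0,"offset": [0,4,-5],"rot": [3,0,0]},
  {"jaw": 0,"offset": [0,4,-7],"rot": [3,0,0]},
  {"jaw": 0,"offset": [0,4,-8],"rot": [3,0,0]},
])

```text
time_s: 31.02
eef_pos: [0.3615, -0.264, 0.2064]
eef_rot: [-0.223, 0.861, 0.443, -0.115]
wrist_force: [-0.7, -0.1, -5.4]
opening: 0.247
grasp_force: 59.6
```

Call:
apply_moves([
  {"jaw": 0,"offset": [0,4,-7],"rot": [3,0,0]},
  {"jaw": 0,"offset": [0,4,-8],"rot": [3,0,0]},
  {"jaw": 0,"offset": [0,4,-7],"rot": [3,0,0]},
  {"jaw": 0,"offset": [0,4,-8],"rot": [3,0,0]},
  {"jaw": 0,"offset": [0,4,-7],"rot": [3,0,0]},
])

```text
time_s: 31.65
eef_pos: [0.3924, -0.2862, 0.2253]
eef_rot: [-0.333, 0.825, 0.424, -0.171]
wrist_force: [-0.5, -0.1, -3.2]
opening: 0.242
grasp_force: 59.8
```

Call:
apply_moves([
  {"jaw": 0,"offset": [0,2,-5],"rot": [2,0,0]},
  {"jaw": 0,"offset": [0,3,-5],"rot": [3,0,0]},
  {"jaw": 0,"offset": [0,0,0],"rot": [0,0,0]},
  {"jaw": 0,"offset": [0,0,0],"rot": [0,0,0]},
  {"jaw": 0,"offset": [0,0,0],"rot": [0,0,0]},
])

```text
time_s: 32.28
eef_pos: [0.4002, -0.2924, 0.2297]
eef_rot: [-0.368, 0.81, 0.416, -0.189]
wrist_force: [-0.2, 0.1, -3.7]
opening: 0.248
grasp_force: 59.8
```

```bash
python3 -c "
from h import *
im,d=cam('scene');im2,d2=cam('top')
a=cv2.resize(im[60:260,150:410],(520,400));b=cv2.resize(im2[120:320,380:520],(280,400))
cv2.imwrite('pics/c4.png',cv2.cvtColor(np.hstack([a,b]),cv2.COLOR_RGB2BGR));o=ctrl.get_obs();print(o['eef_pos']*1000,o['eef_rot'],o['time_s'])
w,x,y,z=o['eef_rot'];r=R.from_quat([x,y,z,w])
print('lip',o['eef_pos']*1000+r.apply([0,145,72]), np.degrees(np.arccos(-r.as_matrix()[2,2])))
"
```

```text
[ 400.14124567 -292.57899689  229.80854222] [-0.36828828  0.80956597  0.41604975 -0.18939189] 32.375
lip [ 433.44781557 -316.45879978   73.18980957] 48.929367851257496
```

View pics/c4.png

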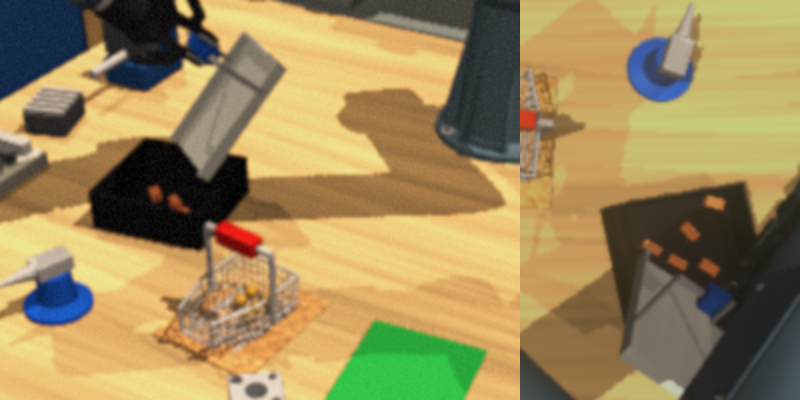

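```bash
python3 -c "
from tip import *
plan([(365,-268,265,54,24,0,4),(325,-238,270,54,0,0,4),(611,120.5,270,102.4,0,0,12),(611,120.5,110,102.4,0,0,6)])
"
```

```text
[[0,[0,-9,2],[-4,0,0]],[0,[0,-18,1],[-8,0,0]],[0,[0,-19,-1],[-9,0,0]],[0,[0,-9,-1],[-4,0,0]],[0,[0,-8,3],[-4,0,0]]]
[[0,[0,-16,4],[-8,0,0]],[0,[1,-17,1],[-8,0,0]],[0,[0,-8,0],[-4,0,0]],[0,[16,1,0],[0,0,-2]],[0,[33,3,0],[0,0,-3]]]
[[0,[45,6,0],[0,0,-5]],[0,[44,10,0],[0,0,-5]],[0,[42,14,0],[0,0,-4]],[0,[42,17,0],[0,0,-5]],[0,[40,20,0],[0,0,-5]]]
[[0,[38,24,0],[0,0,-4]],[0,[37,26,0],[0,0,-5]],[0,[33,30,0],[0,0,-5]],[0,[24,24,0],[0,0,-3]],[0,[10,12,0],[0,0,-2]]]
[[0,[0,0,13],[0,0,0]],[0,[0,0,29],[0,0,0]],[0,[0,0,38],[0,0,0]],[0,[0,0,38],[0,0,0]],[0,[0,0,28],[0,0,0]]]
[[0,[0,0,14],[0,0,0]],[0,[0,0,0],[0,0,0]],[0,[0,0,0],[0,0,0]],[0,[0,0,0],[0,0,0]],[0,[0,0,0],[0,0,0]]]
end [611.4 120.2 109.8]
```

Call:
apply_moves([
  {"jaw": 0,"offset": [0,-9,0],"rot": [-4,0,0]},
  {"jaw": 0,"offset": [0,-18,1],"rot": [-8,0,0]},
  {"jaw": 0,"offset": [0,-19,-1],"rot": [-9,0,0]},
  {"jaw": 0,"offset": [0,-9,-1],"rot": [-4,0,0]},
  {"jaw": 0,"offset": [0,-8,3],"rot": [-4,0,0]},
])

```text
time_s: 33.0
eef_pos: [0.3591, -0.2633, 0.2674]
eef_rot: [-0.152, 0.876, 0.45, -0.079]
wrist_force: [0.7, 0.1, -3.7]
opening: 0.243
grasp_force: 59.8
```

Call:
apply_moves([
  {"jaw": 0,"offset": [0,-16,4],"rot": [-8,0,0]},
  {"jaw": 0,"offset": [1,-17,1],"rot": [-8,0,0]},
  {"jaw": 0,"offset": [0,-8,0],"rot": [-4,0,0]},
  {"jaw": 0,"offset": [16,1,0],"rot": [0,0,-2]},
  {"jaw": 0,"offset": [33,3,0],"rot": [0,0,-3]},
])

```text
time_s: 33.62
eef_pos: [0.3566, -0.2001, 0.2714]
eef_rot: [0.0, 0.869, 0.495, -0.0]
wrist_force: [0.6, -1.4, -3.4]
opening: 0.247
grasp_force: 59.9
```

Call:
apply_moves([
  {"jaw": 0,"offset": [45,6,0],"rot": [0,0,-5]},
  {"jaw": 0,"offset": [44,10,0],"rot": [0,0,-5]},
  {"jaw": 0,"offset": [42,14,0],"rot": [0,0,-4]},
  {"jaw": 0,"offset": [42,17,0],"rot": [0,0,-5]},
  {"jaw": 0,"offset": [40,20,0],"rot": [0,0,-5]},
])

```text
time_s: 34.25
eef_pos: [0.4972, -0.023, 0.2711]
eef_rot: [-0.0, 0.746, 0.666, -0.0]
wrist_force: [0.6, -0.1, -3.4]
opening: 0.247
grasp_force: 59.9
```

Call:
apply_moves([
  {"jaw": 0,"offset": [38,24,0],"rot": [0,0,-4]},
  {"jaw": 0,"offset": [37,26,0],"rot": [0,0,-5]},
  {"jaw": 0,"offset": [33,30,0],"rot": [0,0,-5]},
  {"jaw": 0,"offset": [24,24,0],"rot": [0,0,-3]},
  {"jaw": 0,"offset": [10,12,0],"rot": [0,0,-2]},
])

```text
time_s: 34.88
eef_pos: [0.6123, 0.1207, 0.2705]
eef_rot: [-0.001, 0.625, 0.78, -0.001]
wrist_force: [0.0, -0.2, -4.4]
opening: 0.241
grasp_force: 59.9
```

```bash
python3 -c "
from tip import *
from off import offc
im,d=cam('top');offc(im,d,.003,.03,(.3,.6,-.5,-.2))
o=ctrl.get_obs();print(o['eef_pos']*1000,o['eef_rot'],o['wrist_force'],o['time_s'])
plan([(611,120.5,110,102.4,0,0,7),(611,120.5,82,102.4,0,0,3)])
"
```

```text
cu [476. 221.] 77 z 0.014 rect [ 535.2 -390.8] [31.5 21. ] 69.0
cu [464. 235.] 79 z 0.013 rect [ 496.1 -353.3] [30.6 18.3] 35.6
cu [445. 243.] 71 z 0.016 rect [ 478.8 -304.4] [35.7 19. ] 62.0
cu [458. 250.] 73 z 0.015 rect [ 459.6 -335.7] [33.3 19.2] 62.8
cu [474. 253.] 81 z 0.013 rect [ 452.  -377.5] [33.3 21.4] 57.0
cu [438. 262.] 39 z 0.004 rect [ 434.3 -286.1] [47.3 17.9] 8.1
[612.947 121.405 270.52 ] [-0.001  0.625  0.781  0.   ] [ 0.025 -0.772 -3.286] 34.925
[[0,[0,0,11],[0,0,0]],[0,[0,0,23],[0,0,0]],[0,[0,-1,31],[0,0,0]],[0,[0,0,31],[0,0,0]],[0,[0,-1,31],[0,0,0]]]
[[0,[-1,0,23],[0,0,0]],[0,[0,0,11],[0,0,0]],[0,[0,0,9],[0,0,0]],[0,[0,0,9],[0,0,0]],[0,[0,0,10],[0,0,0]]]
end [611.  120.1  81.5]
```

Call:
apply_moves([
  {"jaw": 0,"offset": [0,0,11],"rot": [0,0,0]},
  {"jaw": 0,"offset": [0,-1,23],"rot": [0,0,0]},
  {"jaw": 0,"offset": [0,-1,31],"rot": [0,0,0]},
  {"jaw": 0,"offset": [0,0,31],"rot": [0,0,0]},
  {"jaw": 0,"offset": [0,0,31],"rot": [0,0,0]},
])

```text
time_s: 35.55
eef_pos: [0.6094, 0.1174, 0.1425]
eef_rot: [-0.0, 0.627, 0.779, -0.001]
wrist_force: [-0.1, 0.7, -3.7]
opening: 0.243
grasp_force: 59.9
```

Call:
apply_moves([
  {"jaw": 0,"offset": [0,0,23],"rot": [0,0,0]},
  {"jaw": 0,"offset": [0,0,15],"rot": [0,0,0]},
  {"jaw": 0,"offset": [0,0,10],"rot": [0,0,0]},
  {"jaw": 0,"offset": [0,0,8],"rot": [0,0,0]},
  {"jaw": 0,"offset": [0,0,4],"rot": [0,0,0]},
])

```text
time_s: 36.17
eef_pos: [0.6108, 0.1189, 0.084]
eef_rot: [0.0, 0.627, 0.779, 0.0]
wrist_force: [-0.1, 0.3, -3.2]
opening: 0.246
grasp_force: 59.9
```

Call:
apply_moves([
  {"jaw": 0,"offset": [0,0,2],"rot": [0,0,0]},
  {"jaw": 0,"offset": [0,0,2],"rot": [0,0,0]},
  {"jaw": 0,"offset": [0,0,1],"rot": [0,0,0]},
  {"jaw": 0,"offset": [0,0,0],"rot": [0,0,0]},
  {"jaw": 0,"offset": [0,0,0],"rot": [0,0,0]},
])

```text
time_s: 36.8
eef_pos: [0.6108, 0.1189, 0.0791]
eef_rot: [0.0, 0.627, 0.779, 0.0]
wrist_force: [-0.0, 0.0, -4.1]
opening: 0.248
grasp_force: 59.9
```

Call:
apply_moves([
  {"jaw": 0,"offset": [0,0,1],"rot": [0,0,0]},
  {"jaw": 0,"offset": [0,0,1],"rot": [0,0,0]},
  {"jaw": 0,"offset": [0,0,0],"rot": [0,0,0]},
  {"jaw": 0,"offset": [0,0,0],"rot": [0,0,0]},
  {"jaw": 0,"offset": [0,0,0],"rot": [0,0,0]},
])

```text
time_s: 37.42
eef_pos: [0.6109, 0.1188, 0.0783]
eef_rot: [0.0, 0.627, 0.779, 0.0]
wrist_force: [-4.1, -1.1, 5.8]
opening: 0.246
grasp_force: 61.2
```

Call:
apply_moves([
  {"jaw": 0.8,"offset": [0,0,0],"rot": [0,0,0]},
  {"jaw": 0.8,"offset": [0,0,0],"rot": [0,0,0]},
  {"jaw": 0.8,"offset": [0,0,0],"rot": [0,0,0]},
  {"jaw": 0.8,"offset": [0,0,0],"rot": [0,0,0]},
  {"jaw": 0.8,"offset": [0,0,-15],"rot": [0,0,0]},
])

```text
time_s: 38.05
eef_pos: [0.6095, 0.1189, 0.0911]
eef_rot: [-0.001, 0.627, 0.779, -0.001]
wrist_force: [0.8, -0.1, -0.1]
opening: 0.799
grasp_force: 0.0
```

Call:
apply_moves([
  {"jaw": 0.8,"offset": [0,0,-30],"rot": [0,0,0]},
  {"jaw": 0.8,"offset": [0,0,-45],"rot": [0,0,0]},
  {"jaw": 0.8,"offset": [0,0,-45],"rot": [0,0,0]},
  {"jaw": 0.8,"offset": [-40,0,-20],"rot": [0,0,0]},
  {"jaw": 0.8,"offset": [-45,0,0],"rot": [0,0,0]},
])

```text
time_s: 38.67
eef_pos: [0.6307, 0.0356, 0.2365]
eef_rot: [0.003, 0.626, 0.78, 0.002]
wrist_force: [0.9, -0.7, -0.6]
opening: 0.801
grasp_force: 0.0
```

```bash
python3 -c "
from h import *
from off import *
im,d=cam('scene');im2,d2=cam('top')
a=cv2.resize(im[120:320,200:460],(520,400));b=cv2.resize(im2[120:240,230:314],(280,400))
cv2.imwrite('pics/c5.png',cv2.cvtColor(np.hstack([a,b]),cv2.COLOR_RGB2BGR));o=ctrl.get_obs();print(o['eef_pos']*1000,o['time_s'])
s=find('top',d2,'plate')[0];p=s[2];print(rect(p),'low rect',rect(p[p[:,2]<.03]))
W=zmap(d2);H=cv2.cvtColor(im2,cv2.COLOR_RGB2HSV).astype(int)
m=(H[...,0]<9)&(H[...,1]>150)&(W[...,2]>.12)&(W[...,2]<.16)&(abs(W[...,1])<.25);print('red',m.sum(),rect(W[m]),W[m][:,2].max())
"
```

```text
[630.193  31.781 233.964] 38.775
(array([625.6, 103. ]), array([245.7, 114.1]), -5.9) low rect (array([655.3,  95.4]), array([180.8, 113.3]), -9.4)
red 221 (array([ 629.9, -108.4]), array([56.5, 20.9]), 82.2) 0.1384345226932221
```

View pics/c5.png

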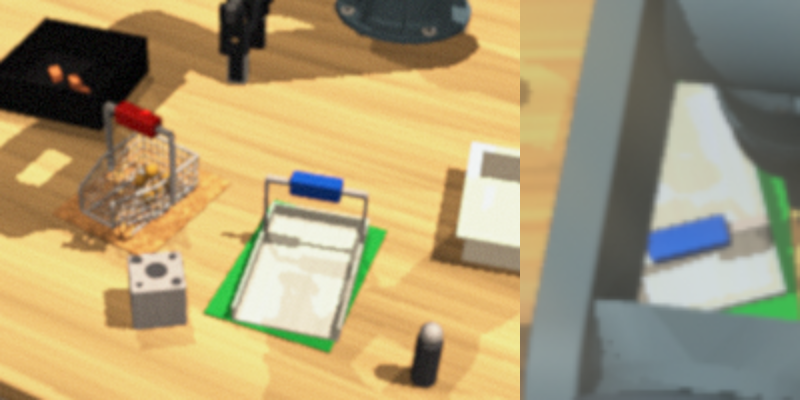

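```bash
python3 -c "
from tip import *
plan([(630,-108.4,210,82.2,0,.8,6),(630,-108.4,106,82.2,0,.8,6)])
"
```

```text
[[0.8,[-12,-2,2],[0,0,2]],[0.8,[-25,-5,4],[0,0,3]],[0.8,[-33,-4,6],[0,0,5]],[0.8,[-34,-1,5],[0,0,5]],[0.8,[-25,1,4],[0,0,3]]]
[[0.8,[-12,1,2],[0,0,2]],[0.8,[0,0,9],[0,0,0]],[0.8,[0,0,18],[0,0,0]],[0.8,[0,0,25],[0,0,0]],[0.8,[0,0,25],[0,0,0]]]
[[0.8,[0,0,19],[0,0,0]],[0.8,[0,0,8],[0,0,0]],[0.8,[0,0,0],[0,0,0]],[0.8,[0,0,0],[0,0,0]],[0.8,[0,0,0],[0,0,0]]]
end [ 629.9 -108.2  106.4]
```

Call:
apply_moves([
  {"jaw": 0.8,"offset": [-12,-2,2],"rot": [0,0,2]},
  {"jaw": 0.8,"offset": [-25,-5,4],"rot": [0,0,3]},
  {"jaw": 0.8,"offset": [-33,-4,6],"rot": [0,0,5]},
  {"jaw": 0.8,"offset": [-34,-1,5],"rot": [0,0,5]},
  {"jaw": 0.8,"offset": [-25,1,4],"rot": [0,0,3]},
])

```text
time_s: 39.45
eef_pos: [0.6294, -0.0947, 0.2105]
eef_rot: [-0.0, 0.742, 0.671, -0.0]
wrist_force: [0.5, 0.2, 0.0]
opening: 0.805
grasp_force: 0.0
```

Call:
apply_moves([
  {"jaw": 0.8,"offset": [-12,1,2],"rot": [0,0,2]},
  {"jaw": 0.8,"offset": [0,0,9],"rot": [0,0,0]},
  {"jaw": 0.8,"offset": [0,0,9],"rot": [0,0,0]},
  {"jaw": 0.8,"offset": [0,0,5],"rot": [0,0,0]},
  {"jaw": 0.8,"offset": [0,0,0],"rot": [0,0,0]},
])

```text
time_s: 40.08
eef_pos: [0.6292, -0.1052, 0.1852]
eef_rot: [-0.001, 0.752, 0.659, -0.0]
wrist_force: [-0.6, -0.5, -0.6]
opening: 0.802
grasp_force: 0.0
```

```bash
python3 -c "
from tip import *
ctrl.camera('top')
o=ctrl.get_obs();print(o['eef_pos']*1000)
plan([(630,-108.4,106,82.2,0,.8,6)])
"
```

```text
[ 629.47701633 -105.44674444  185.73713997]
[[0.8,[0,0,7],[0,0,0]],[0.8,[-1,0,14],[0,0,0]],[0.8,[0,0,19],[0,0,0]],[0.8,[-1,1,19],[0,0,0]],[0.8,[-1,0,14],[0,0,0]]]
[[0.8,[0,0,7],[0,0,0]],[0.8,[0,0,0],[0,0,0]],[0.8,[0,0,0],[0,0,0]],[0.8,[0,0,0],[0,0,0]],[0.8,[0,0,0],[0,0,0]]]
end [ 630.  -108.5  105.7]
```

Call:
apply_moves([
  {"jaw": 0.8,"offset": [-1,0,10],"rot": [0,0,0]},
  {"jaw": 0.8,"offset": [-1,0,18],"rot": [0,0,0]},
  {"jaw": 0.8,"offset": [-1,0,24],"rot": [0,0,0]},
  {"jaw": 0.8,"offset": [0,0,18],"rot": [0,0,0]},
  {"jaw": 0.8,"offset": [0,0,9],"rot": [0,0,0]},
])

```text
time_s: 40.75
eef_pos: [0.6281, -0.1088, 0.1048]
eef_rot: [-0.001, 0.752, 0.659, -0.001]
wrist_force: [0.3, 0.4, 0.0]
opening: 0.803
grasp_force: 0.0
```

Call:
apply_moves([
  {"jaw": 0.8,"offset": [0,0,0],"rot": [0,0,0]},
  {"jaw": 0,"offset": [0,0,0],"rot": [0,0,0]},
  {"jaw": 0,"offset": [0,0,0],"rot": [0,0,0]},
  {"jaw": 0,"offset": [0,0,0],"rot": [0,0,0]},
  {"jaw": 0,"offset": [0,0,0],"rot": [0,0,0]},
])

```text
time_s: 41.38
eef_pos: [0.6299, -0.1092, 0.1079]
eef_rot: [0.001, 0.752, 0.659, 0.001]
wrist_force: [1.8, -0.1, 1.8]
opening: 0.244
grasp_force: 62.2
```

```bash
python3 -c "
from tip import *
sp=np.array([413,324,57.]);rel=np.array([-82,0,82.]);yaw=38
W=[(630,-109,270,82.4,0,0,7)]
t=tcp(sp+[0,0,131],yaw,0,rel);print(t);W+=[(*t,128,0,0,14)]
plan(W,start=(630,-109,108,82.4,0))
s=(*t,128,0)
W=[(*tcp(sp+[0,0,60],yaw,9,rel),128,9,0,4),(*tcp(sp,yaw,24,rel),128,24,0,5)]+[(*tcp(sp,yaw,a,rel),128,a,0,1) for a in (26,28,30,32,34,36,38,40,42,44,46,48,50,52,54,56)]
plan(W,start=s);print(W[-1])
"
```

```text
[348.3831182  273.51575902 270.        ]
[[0,[0,0,-11],[0,0,0]],[0,[0,0,-23],[0,0,0]],[0,[0,0,-31],[0,0,0]],[0,[0,0,-32],[0,0,0]],[0,[0,0,-31],[0,0,0]]]
[[0,[0,0,-23],[0,0,0]],[0,[0,0,-11],[0,0,0]],[0,[10,-9,0],[0,0,-1]],[0,[21,-20,0],[0,0,-3]],[0,[30,-25,0],[0,0,-4]]]
[[0,[32,-23,0],[0,0,-4]],[0,[33,-21,0],[0,0,-3]],[0,[34,-19,0],[0,0,-4]],[0,[35,-16,0],[0,0,-4]],[0,[36,-14,0],[0,0,-4]]]
[[0,[38,-11,0],[0,0,-3]],[0,[37,-10,0],[0,0,-4]],[0,[39,-7,0],[0,0,-4]],[0,[38,-4,0],[0,0,-3]],[0,[30,-1,0],[0,0,-3]]]
[[0,[13,0,0],[0,0,-2]],[0,[0,0,0],[0,0,0]],[0,[0,0,0],[0,0,0]],[0,[0,0,0],[0,0,0]],[0,[0,0,0],[0,0,0]]]
end [348.6 273.4 270. ]
[[0,[0,2,10],[1,0,0]],[0,[0,5,20],[4,0,0]],[0,[0,7,19],[3,0,0]],[0,[0,3,9],[1,0,0]],[0,[0,4,5],[2,0,0]]]
[[0,[0,9,10],[4,0,0]],[0,[0,9,9],[3,0,0]],[0,[0,10,9],[4,0,0]],[0,[0,6,4],[2,0,0]],[0,[0,2,-3],[2,0,0]]]
[[0,[0,3,-2],[2,0,0]],[0,[0,3,-3],[2,0,0]],[0,[0,3,-3],[2,0,0]],[0,[0,3,-3],[2,0,0]],[0,[0,3,-3],[2,0,0]]]
[[0,[0,3,-2],[2,0,0]],[0,[0,3,-3],[2,0,0]],[0,[0,3,-3],[2,0,0]],[0,[0,3,-3],[2,0,0]],[0,[0,3,-3],[2,0,0]]]
[[0,[0,3,-2],[2,0,0]],[0,[0,2,-3],[2,0,0]],[0,[0,3,-3],[2,0,0]],[0,[0,3,-3],[2,0,0]],[0,[0,3,-3],[2,0,0]]]
end [430.5 337.7 171.1]
(np.float64(430.43652108543347), np.float64(337.6229033003305), np.float64(170.83489903411467), 128, 56, 0, 1)
```

Call:
apply_moves([
  {"jaw": 0,"offset": [0,0,-11],"rot": [0,0,0]},
  {"jaw": 0,"offset": [0,0,-23],"rot": [0,0,0]},
  {"jaw": 0,"offset": [0,0,-31],"rot": [0,0,0]},
  {"jaw": 0,"offset": [0,0,-32],"rot": [0,0,0]},
  {"jaw": 0,"offset": [0,0,-31],"rot": [0,0,0]},
])

```text
time_s: 42.0
eef_pos: [0.6283, -0.1088, 0.2356]
eef_rot: [-0.001, 0.752, 0.659, -0.001]
wrist_force: [0.1, -0.3, -2.7]
opening: 0.246
grasp_force: 61.3
```

Call:
apply_moves([
  {"jaw": 0,"offset": [0,0,-23],"rot": [0,0,0]},
  {"jaw": 0,"offset": [0,0,-11],"rot": [0,0,0]},
  {"jaw": 0,"offset": [10,-9,0],"rot": [0,0,-1]},
  {"jaw": 0,"offset": [21,-20,0],"rot": [0,0,-3]},
  {"jaw": 0,"offset": [30,-25,0],"rot": [0,0,-4]},
])

```text
time_s: 42.62
eef_pos: [0.5791, -0.0422, 0.2667]
eef_rot: [-0.002, 0.704, 0.71, -0.001]
wrist_force: [1.1, 0.4, -2.7]
opening: 0.249
grasp_force: 61.4
```

Call:
apply_moves([
  {"jaw": 0,"offset": [32,-23,0],"rot": [0,0,-4]},
  {"jaw": 0,"offset": [33,-21,0],"rot": [0,0,-3]},
  {"jaw": 0,"offset": [34,-19,0],"rot": [0,0,-4]},
  {"jaw": 0,"offset": [35,-16,0],"rot": [0,0,-4]},
  {"jaw": 0,"offset": [36,-14,0],"rot": [0,0,-4]},
])

```text
time_s: 43.25
eef_pos: [0.4629, 0.1147, 0.2672]
eef_rot: [-0.001, 0.577, 0.817, -0.001]
wrist_force: [0.7, -0.2, -3.3]
opening: 0.246
grasp_force: 61.4
```

Call:
apply_moves([
  {"jaw": 0,"offset": [38,-11,0],"rot": [0,0,-3]},
  {"jaw": 0,"offset": [37,-10,0],"rot": [0,0,-4]},
  {"jaw": 0,"offset": [39,-7,0],"rot": [0,0,-4]},
  {"jaw": 0,"offset": [38,-4,0],"rot": [0,0,-3]},
  {"jaw": 0,"offset": [30,-1,0],"rot": [0,0,-3]},
])

```text
time_s: 43.88
eef_pos: [0.3526, 0.2638, 0.2673]
eef_rot: [-0.001, 0.449, 0.893, -0.001]
wrist_force: [0.3, -0.1, -3.4]
opening: 0.243
grasp_force: 61.4
```

Call:
apply_moves([
  {"jaw": 0,"offset": [13,0,0],"rot": [0,0,-2]},
  {"jaw": 0,"offset": [0,2,10],"rot": [1,0,0]},
  {"jaw": 0,"offset": [0,5,20],"rot": [4,0,0]},
  {"jaw": 0,"offset": [0,7,19],"rot": [3,0,0]},
  {"jaw": 0,"offset": [0,3,9],"rot": [1,0,0]},
])

```text
time_s: 44.5
eef_pos: [0.3586, 0.281, 0.2077]
eef_rot: [-0.035, 0.434, 0.897, -0.072]
wrist_force: [-0.7, 0.3, -3.8]
opening: 0.248
grasp_force: 61.4
```

```bash
python3 -c "
from tip import *
im,d=cam('scene');im2,d2=cam('top')
a=cv2.resize(im[100:300,340:600],(520,400));b=cv2.resize(im2[200:320,140:224],(280,400))
cv2.imwrite('pics/c6.png',cv2.cvtColor(np.hstack([a,b]),cv2.COLOR_RGB2BGR))
o=ctrl.get_obs();w,x,y,z=o['eef_rot'];r=R.from_quat([x,y,z,w]);print(o['time_s'],o['eef_pos']*1000,o['wrist_force'])
print('spout',o['eef_pos']*1000+r.apply([0,82,82]), np.degrees(np.arccos(-r.as_matrix()[2,2])))
sp=np.array([413,324,57.]);rel=np.array([-82,0,82.]);yaw=38
plan([(*tcp(sp,yaw,24,rel),128,24,0,5)])"
```

```text
44.6 [358.23592862 281.10695618 208.16333261] [ 0.35954097  0.49538501 -3.01119282]
spout [411.40416057 323.2365182  114.108885  ] 9.19927092994791
[[0,[0,4,5],[2,0,0]],[0,[0,9,9],[4,0,0]],[0,[0,10,8],[3,0,0]],[0,[0,10,8],[4,0,0]],[0,[0,5,4],[2,0,0]]]
end [380.1 298.4 165.4]
```

View pics/c6.png

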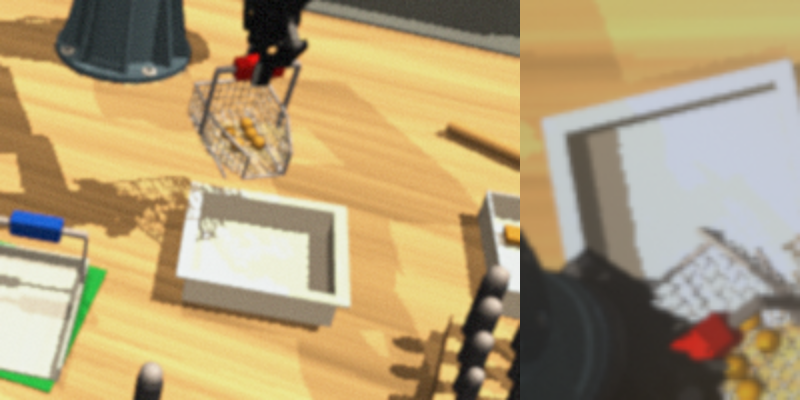

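Call:
apply_moves([
  {"jaw": 0,"offset": [0,4,5],"rot": [2,0,0]},
  {"jaw": 0,"offset": [0,9,9],"rot": [4,0,0]},
  {"jaw": 0,"offset": [0,10,8],"rot": [3,0,0]},
  {"jaw": 0,"offset": [0,10,8],"rot": [4,0,0]},
  {"jaw": 0,"offset": [0,5,4],"rot": [2,0,0]},
])

```text
time_s: 45.22
eef_pos: [0.3813, 0.2994, 0.1672]
eef_rot: [-0.09, 0.426, 0.881, -0.187]
wrist_force: [0.2, 0.6, -3.7]
opening: 0.243
grasp_force: 61.5
```

Call:
apply_moves([
  {"jaw": 0,"offset": [0,3,-3],"rot": [2,0,0]},
  {"jaw": 0,"offset": [0,3,-2],"rot": [2,0,0]},
  {"jaw": 0,"offset": [0,3,-3],"rot": [2,0,0]},
  {"jaw": 0,"offset": [0,3,-3],"rot": [2,0,0]},
  {"jaw": 0,"offset": [0,3,-3],"rot": [2,0,0]},
])

```text
time_s: 45.85
eef_pos: [0.3968, 0.3119, 0.1734]
eef_rot: [-0.127, 0.416, 0.861, -0.263]
wrist_force: [-0.0, -0.1, -3.3]
opening: 0.248
grasp_force: 61.6
```

Call:
apply_moves([
  {"jaw": 0,"offset": [0,3,-3],"rot": [2,0,0]},
  {"jaw": 0,"offset": [0,2,-2],"rot": [1,0,0]},
  {"jaw": 0,"offset": [0,2,-2],"rot": [1,0,0]},
  {"jaw": 0,"offset": [0,2,-2],"rot": [1,0,0]},
  {"jaw": 0,"offset": [0,3,-3],"rot": [2,0,0]},
])

```text
time_s: 46.48
eef_pos: [0.4093, 0.3222, 0.1755]
eef_rot: [-0.152, 0.408, 0.843, -0.316]
wrist_force: [0.1, 0.7, -2.9]
opening: 0.247
grasp_force: 61.7
```

Call:
apply_moves([
  {"jaw": 0,"offset": [0,3,-3],"rot": [2,0,0]},
  {"jaw": 0,"offset": [0,3,-3],"rot": [2,0,0]},
  {"jaw": 0,"offset": [0,3,-3],"rot": [2,0,0]},
  {"jaw": 0,"offset": [0,3,-3],"rot": [2,0,0]},
  {"jaw": 0,"offset": [0,3,-3],"rot": [2,0,0]},
])

```text
time_s: 47.1
eef_pos: [0.426, 0.3354, 0.175]
eef_rot: [-0.188, 0.393, 0.812, -0.388]
wrist_force: [-0.1, 0.5, -1.8]
opening: 0.25
grasp_force: 61.7
```

Call:
apply_moves([
  {"jaw": 0,"offset": [0,3,-3],"rot": [2,0,0]},
  {"jaw": 0,"offset": [0,3,-3],"rot": [2,0,0]},
  {"jaw": 0,"offset": [0,0,0],"rot": [0,0,0]},
  {"jaw": 0,"offset": [0,0,0],"rot": [0,0,0]},
  {"jaw": 0,"offset": [0,0,0],"rot": [0,0,0]},
])

```text
time_s: 47.72
eef_pos: [0.4323, 0.3405, 0.1744]
eef_rot: [-0.201, 0.386, 0.799, -0.415]
wrist_force: [-0.2, -0.1, -3.0]
opening: 0.248
grasp_force: 61.8
```

```bash
python3 -c "
from tip import *
im,d=cam('scene');im2,d2=cam('top')
a=cv2.resize(im[100:300,340:600],(520,400));b=cv2.resize(im2[200:320,140:224],(280,400))
cv2.imwrite('pics/c7.png',cv2.cvtColor(np.hstack([a,b]),cv2.COLOR_RGB2BGR))
o=ctrl.get_obs();w,x,y,z=o['eef_rot'];r=R.from_quat([x,y,z,w]);print(o['time_s'],o['eef_pos']*1000,o['wrist_force'])
print('spout',o['eef_pos']*1000+r.apply([0,82,82]), np.degrees(np.arccos(-r.as_matrix()[2,2])))
"
```

```text
47.825 [432.35194171 340.44201474 174.45505613] [ 0.62727002 -0.72051901 -3.19295999]
spout [416.65364357 327.98897719  60.23384404] 54.950150339809184
```

View pics/c7.png

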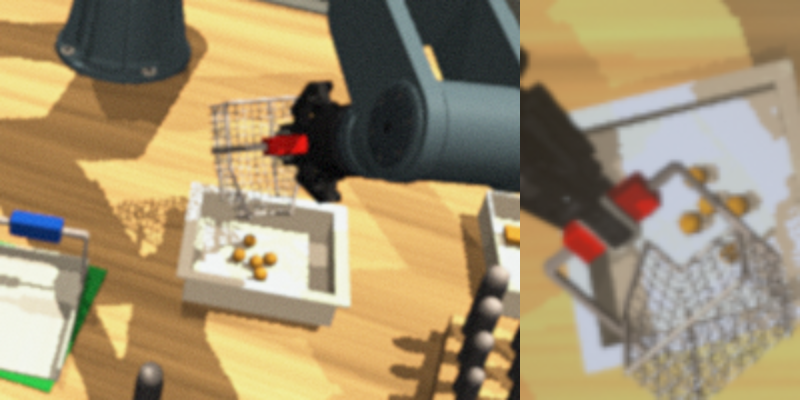

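```bash
python3 -c "
from tip import *
plan([(400,314,230,128,25,0,5),(352,276,275,128,0,0,4),(630,-109,275,82.4,0,0,14),(630,-109,150,82.4,0,0,6)])
"
```

```text
[[0,[0,-9,0],[-4,0,0]],[0,[0,-17,0],[-7,0,0]],[0,[0,-17,-3],[-8,0,0]],[0,[-1,-17,-5],[-7,0,0]],[0,[0,-8,-4],[-4,0,0]]]
[[0,[0,-12,-2],[-4,0,0]],[0,[0,-25,-7],[-8,0,0]],[0,[0,-23,-10],[-9,0,0]],[0,[0,-11,-7],[-4,0,0]],[0,[-14,-1,0],[0,0,1]]]
[[0,[-29,0,0],[0,0,3]],[0,[-39,1,0],[0,0,4]],[0,[-38,3,0],[0,0,4]],[0,[-39,7,0],[0,0,3]],[0,[-38,8,0],[0,0,4]]]
[[0,[-37,11,0],[0,0,4]],[0,[-36,14,0],[0,0,4]],[0,[-36,16,0],[0,0,4]],[0,[-34,18,0],[0,0,3]],[0,[-33,21,0],[0,0,4]]]
[[0,[-32,22,0],[0,0,4]],[0,[-22,19,0],[0,0,3]],[0,[-10,9,0],[0,0,1]],[0,[0,0,10],[0,0,0]],[0,[0,0,23],[0,0,0]]]
[[0,[0,0,30],[0,0,0]],[0,[0,0,30],[0,0,0]],[0,[0,0,22],[0,0,0]],[0,[0,0,10],[0,0,0]],[0,[0,0,0],[0,0,0]]]
end [ 630.  -108.6  150.4]
```

Call:
apply_moves([
  {"jaw": 0,"offset": [0,-9,0],"rot": [-4,0,0]},
  {"jaw": 0,"offset": [0,-17,0],"rot": [-7,0,0]},
  {"jaw": 0,"offset": [0,-17,-3],"rot": [-8,0,0]},
  {"jaw": 0,"offset": [-1,-17,-5],"rot": [-7,0,0]},
  {"jaw": 0,"offset": [0,-8,-4],"rot": [-4,0,0]},
])

```text
time_s: 48.45
eef_pos: [0.3997, 0.3133, 0.2322]
eef_rot: [-0.093, 0.425, 0.879, -0.193]
wrist_force: [0.6, 0.4, -2.0]
opening: 0.245
grasp_force: 61.7
```

Call:
apply_moves([
  {"jaw": 0,"offset": [0,-12,-2],"rot": [-4,0,0]},
  {"jaw": 0,"offset": [0,-25,-7],"rot": [-8,0,0]},
  {"jaw": 0,"offset": [0,-23,-10],"rot": [-9,0,0]},
  {"jaw": 0,"offset": [0,-11,-7],"rot": [-4,0,0]},
  {"jaw": 0,"offset": [-14,-1,0],"rot": [0,0,1]},
])

```text
time_s: 49.08
eef_pos: [0.3586, 0.2633, 0.2764]
eef_rot: [0.001, 0.443, 0.897, 0.001]
wrist_force: [0.2, 0.0, -3.1]
opening: 0.247
grasp_force: 61.6
```

Call:
apply_moves([
  {"jaw": 0,"offset": [-29,0,0],"rot": [0,0,3]},
  {"jaw": 0,"offset": [-39,1,0],"rot": [0,0,4]},
  {"jaw": 0,"offset": [-38,3,0],"rot": [0,0,4]},
  {"jaw": 0,"offset": [-39,7,0],"rot": [0,0,3]},
  {"jaw": 0,"offset": [-38,8,0],"rot": [0,0,4]},
])

```text
time_s: 49.7
eef_pos: [0.4691, 0.1125, 0.2743]
eef_rot: [-0.001, 0.579, 0.815, -0.001]
wrist_force: [-0.3, 0.8, -3.0]
opening: 0.245
grasp_force: 61.4
```

Call:
apply_moves([
  {"jaw": 0,"offset": [-37,11,0],"rot": [0,0,4]},
  {"jaw": 0,"offset": [-36,14,0],"rot": [0,0,4]},
  {"jaw": 0,"offset": [-36,16,0],"rot": [0,0,4]},
  {"jaw": 0,"offset": [-34,18,0],"rot": [0,0,3]},
  {"jaw": 0,"offset": [-33,21,0],"rot": [0,0,4]},
])

```text
time_s: 50.32
eef_pos: [0.583, -0.0447, 0.2737]
eef_rot: [-0.001, 0.706, 0.708, -0.001]
wrist_force: [-0.3, 0.1, -2.5]
opening: 0.248
grasp_force: 61.5
```

Call:
apply_moves([
  {"jaw": 0,"offset": [-32,22,0],"rot": [0,0,4]},
  {"jaw": 0,"offset": [-22,19,0],"rot": [0,0,3]},
  {"jaw": 0,"offset": [-10,9,0],"rot": [0,0,1]},
  {"jaw": 0,"offset": [0,0,0],"rot": [0,0,0]},
  {"jaw": 0,"offset": [0,0,0],"rot": [0,0,0]},
])

```text
time_s: 50.95
eef_pos: [0.6295, -0.1077, 0.2746]
eef_rot: [-0.001, 0.752, 0.659, -0.0]
wrist_force: [0.2, 0.5, -1.9]
opening: 0.247
grasp_force: 61.6
```

```bash
python3 -c "
from tip import *
ctrl.camera('top')
o=ctrl.get_obs();print(o['time_s'],o['eef_pos']*1000,o['eef_rot'],o['wrist_force'])
plan([(630,-109,125,82.4,0,0,8),(630,-109,112,82.4,0,0,2)])
"
```

```text
51.0 [ 629.52612977 -107.55182157  274.89035539] [-4.22528715e-04  7.51934193e-01  6.59238026e-01 -1.25472533e-04] [-0.21886249  0.27665642 -2.10722166]
[[0,[0,0,8],[0,0,0]],[0,[0,0,19],[0,0,0]],[0,[0,0,24],[0,0,0]],[0,[-1,0,24],[0,0,0]],[0,[0,1,24],[0,0,0]]]
[[0,[0,0,24],[0,0,0]],[0,[0,0,18],[0,0,0]],[0,[0,0,9],[0,0,0]],[0,[0,0,6],[0,0,0]],[0,[0,0,7],[0,0,0]]]
end [ 630.3 -108.6  111.9]
```

Call:
apply_moves([
  {"jaw": 0,"offset": [0,0,8],"rot": [0,0,0]},
  {"jaw": 0,"offset": [-1,0,19],"rot": [0,0,0]},
  {"jaw": 0,"offset": [0,0,24],"rot": [0,0,0]},
  {"jaw": 0,"offset": [0,0,24],"rot": [0,0,0]},
  {"jaw": 0,"offset": [0,0,24],"rot": [0,0,0]},
])

```text
time_s: 51.62
eef_pos: [0.629, -0.1091, 0.1736]
eef_rot: [-0.001, 0.752, 0.659, -0.0]
wrist_force: [-0.8, -0.8, -2.6]
opening: 0.249
grasp_force: 61.6
```

Call:
apply_moves([
  {"jaw": 0,"offset": [0,0,24],"rot": [0,0,0]},
  {"jaw": 0,"offset": [0,0,18],"rot": [0,0,0]},
  {"jaw": 0,"offset": [0,0,9],"rot": [0,0,0]},
  {"jaw": 0,"offset": [0,0,6],"rot": [0,0,0]},
  {"jaw": 0,"offset": [0,0,6],"rot": [0,0,0]},
])

```text
time_s: 52.25
eef_pos: [0.6305, -0.1098, 0.1135]
eef_rot: [0.001, 0.752, 0.659, 0.0]
wrist_force: [-0.4, -0.1, -3.0]
opening: 0.24
grasp_force: 61.5
```

Call:
apply_moves([
  {"jaw": 0,"offset": [0,0,1],"rot": [0,0,0]},
  {"jaw": 0,"offset": [0,0,1],"rot": [0,0,0]},
  {"jaw": 0,"offset": [0,0,1],"rot": [0,0,0]},
  {"jaw": 0,"offset": [0,0,0],"rot": [0,0,0]},
  {"jaw": 0,"offset": [0,0,0],"rot": [0,0,0]},
])

```text
time_s: 52.88
eef_pos: [0.6299, -0.1096, 0.1101]
eef_rot: [0.0, 0.752, 0.659, 0.0]
wrist_force: [-0.9, -0.4, -2.9]
opening: 0.254
grasp_force: 61.5
```

Call:
apply_moves([
  {"jaw": 0,"offset": [0,0,1],"rot": [0,0,0]},
  {"jaw": 0,"offset": [0,0,0],"rot": [0,0,0]},
  {"jaw": 0,"offset": [0,0,1],"rot": [0,0,0]},
  {"jaw": 0,"offset": [0,0,0],"rot": [0,0,0]},
  {"jaw": 0,"offset": [0,0,0],"rot": [0,0,0]},
])

```text
time_s: 53.5
eef_pos: [0.6298, -0.1096, 0.1079]
eef_rot: [-0.0, 0.752, 0.659, -0.0]
wrist_force: [0.4, -0.5, -2.6]
opening: 0.247
grasp_force: 61.5
```

Call:
apply_moves([
  {"jaw": 0,"offset": [0,0,1],"rot": [0,0,0]},
  {"jaw": 0,"offset": [0,0,0],"rot": [0,0,0]},
  {"jaw": 0,"offset": [0,0,0],"rot": [0,0,0]},
  {"jaw": 0,"offset": [0,0,0],"rot": [0,0,0]},
  {"jaw": 0,"offset": [0,0,0],"rot": [0,0,0]},
])

```text
time_s: 54.12
eef_pos: [0.6303, -0.1097, 0.1076]
eef_rot: [0.0, 0.752, 0.659, 0.0]
wrist_force: [0.5, 1.3, 4.9]
opening: 0.248
grasp_force: 62.6
```

Contact with the mat; release and retreat.

Call:
apply_moves([
  {"jaw": 0.8,"offset": [0,0,0],"rot": [0,0,0]},
  {"jaw": 0.8,"offset": [0,0,0],"rot": [0,0,0]},
  {"jaw": 0.8,"offset": [0,0,0],"rot": [0,0,0]},
  {"jaw": 0.8,"offset": [0,0,0],"rot": [0,0,0]},
  {"jaw": 0.8,"offset": [0,0,-15],"rot": [0,0,0]},
])

```text
time_s: 54.75
eef_pos: [0.6288, -0.1092, 0.121]
eef_rot: [-0.001, 0.752, 0.659, -0.001]
wrist_force: [0.1, 0.3, 0.0]
opening: 0.796
grasp_force: 0.0
```

Call:
apply_moves([
  {"jaw": 0.8,"offset": [0,0,-30],"rot": [0,0,0]},
  {"jaw": 0.8,"offset": [0,0,-45],"rot": [0,0,0]},
  {"jaw": 0.8,"offset": [0,0,-45],"rot": [0,0,0]},
  {"jaw": 0.8,"offset": [0,-30,-20],"rot": [0,0,0]},
  {"jaw": 0.8,"offset": [0,-50,0],"rot": [0,0,0]},
])

```text
time_s: 55.38
eef_pos: [0.5518, -0.0997, 0.2659]
eef_rot: [0.003, 0.752, 0.659, 0.001]
wrist_force: [-0.4, 0.1, -0.6]
opening: 0.798
grasp_force: 0.0
```

Call:
apply_moves([
  {"jaw": 0.8,"offset": [0,-55,0],"rot": [0,0,0]},
  {"jaw": 0.8,"offset": [0,-55,0],"rot": [0,0,0]},
  {"jaw": 0.8,"offset": [0,-50,0],"rot": [0,0,0]},
  {"jaw": 0.8,"offset": [0,-25,0],"rot": [0,0,0]},
  {"jaw": 0.8,"offset": [0,0,0],"rot": [0,0,0]},
])

```text
time_s: 56.0
eef_pos: [0.3667, -0.0745, 0.2632]
eef_rot: [0.002, 0.753, 0.658, 0.001]
wrist_force: [-0.2, -0.5, -0.0]
opening: 0.802
grasp_force: 0.0
```

```bash
python3 -c "
from h import *
im,d=cam('scene');im2,d2=cam('top')
a=cv2.resize(im[100:300,170:530],(720,400))
cv2.imwrite('pics/c8.png',cv2.cvtColor(a,cv2.COLOR_RGB2BGR));cv2.imwrite('pics/c9.png',cv2.cvtColor(cv2.resize(im2[110:320,130:530],(800,420)),cv2.COLOR_RGB2BGR))
print(ctrl.get_obs()['time_s'],ctrl.get_obs()['eef_pos'])
"
```

```text
56.1 [ 0.36809105 -0.07493606  0.26310746]
```

View pics/c8.png

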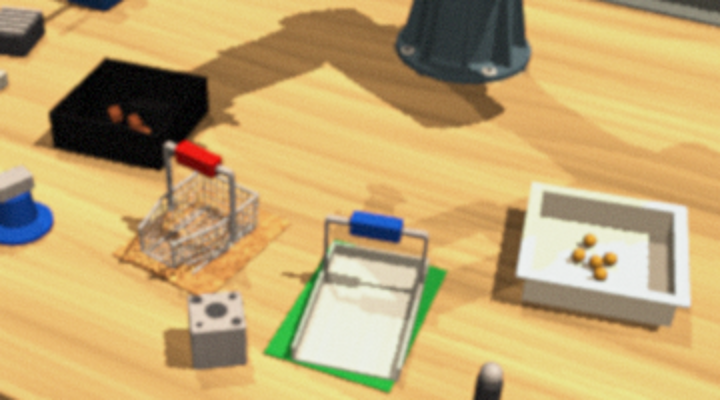

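View pics/c9.png

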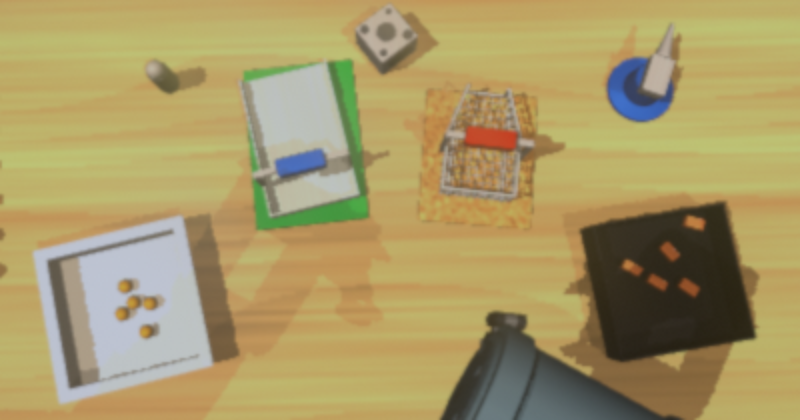

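```bash
python3 -c "
from bench import ctrl
print(ctrl.hand_in())"
```

```text
the job is handed in; nothing more can be done
None
```

The job is done and handed in at about 56 s: all five offcuts are in the tub, all five balls are in the tray, the plate and basket are back on their mats, and the bystanders look undisturbed in the last pictures.

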